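# Set out the spindle tooling in order of height

## Robot

A 6-joint arm with a two-finger parallel gripper is mounted at the origin on a cart in front of the work surface, level with it; the furniture and walls round the work are solid. World frame = base frame: x ahead of the robot, y to its left, z up, the work surface at z = 0. Lengths are in m, angles in rad, forces in N, time in s.
With the tool pointing down it reaches from about 0.225 to 0.725 m from the base axis. Payload 3.1 kg.
Tool frame: the origin (TCP) lies midway between the tips of the shut fingers; the grasp point (between the pads) lies r.hold_point_z behind it (r.hold_point_z is the distance from the TCP to the grasp point, in m); z points along the fingers, y is the line along which they close (so a half turn about z gives the same grasp; the last joint's range is limited). The gripper opens to 85 mm and grips with 20 to 120 N. Pads are 22 mm wide; open, the fingers measure 114 mm over their backs; the gripper's body (76 mm by 85 mm) begins 54 mm behind the grasp point. The pads swing forward as they close: fully open they stand 13 mm farther back than shut.
Start: joints at [-1.348, 0.048, 0.099, 1.622, 0, 1.443], TCP at [0.18, -0.493, 0.231] pointing down, gripper open.
Joint ranges: [-2.91, 2.91], [-0.99, 1.94], [-1.21, 1.42], [-2.12, 2.29], [-1.49, 1.47], [-3.14, 3.14]. Speed limits (rad/s): [2.79, 2.79, 3.14, 3.14, 3.14, 3.14].

## Interface

Orientations are given as a 3x3 rotation matrix whose columns are the frame's x, y, z axes.
In Python, from station import r, viewer gives the robot as it stands.
- The arm moves only by the tool send_rows, never from a script. Its argument "increments" is a list of rows, each an object with "offset": the shift along the tool's x, y, z in cm, a list of three; "delta_rot": the turn, a rotation vector about the tool's x, y, z in degrees, a list of three; "jaw": the closure, from 0 (fully open) to 1 (shut). In form: [{"offset": [tx, ty, tz], "delta_rot": [ax, ay, az], "jaw": jaw}, ...]. A call has 1 to 20 rows; each row is the pose to reach, as a shift and turn from the pose commanded when the call began, along the tool's axes at that moment; what a row does not reach only later rows make up. A row lasts 1/10 s, in which the tool goes at most 50 mm and 8.59 degrees, less where a joint would pass 70% of its speed; a pose out of reach is approached as far as the arm can. A call with a gripper value outside its range is refused whole. The fingers move at their own pace and stop on an object; "force" is the grip in N (left out, the last holds). Time passes only in rows, so rows that repeat a pose let the fingers close. It gives the time, the measured TCP pose, the force, the opening and the grip force at its end, in the units of the state.
- r.get_obs(): the state, without advancing time (a new reading comes with each control period).
- viewer.camera(name): name is "scene" or "top" or "wrist"; returns the picture (384x512x3 uint8, red, green, blue); there is no depth.
- viewer.calibration(name): a dict with "K" (3x3 intrinsics, pixels), "k1" (the pictures are not rectified: a ray, as slopes to the right and down, at radius r is drawn at 1 + k1 r^2 times it, then the intrinsics apply), "cam_to_world" (4x4, takes a point from camera to world coordinates). Camera axes: x right, y down, z forward; pixel columns grow to the right and rows downward; lengths in m; the calibration is good to about 2 mm. A picture is of the moment at which its call begins: read the wrist's pose just before it. calibration takes no time and is no camera call; for the wrist camera it gives the pose at the moment of the call.
- r.hand_in(): hands the job in; it is judged then, once.
Trained networks look in the newest picture that a camera, given by its name, has taken for a name from the list of things; names that differ only in an ending like _2 or _b are one class to them, and where a whole thing is asked for, a point or a joint stands for the part that bears it (a point fixed in the world has none). Each returns a list of dicts, best first, with "confidence" (0 to 1); they miss things now and then, are a little off and sometimes report something else, mostly with a low value. They report only what shows in the picture. A call takes as long as a camera call.
- viewer.silhouettes(camera, target): "pixels" (384x512 bool, what is visible of it) and "position" ([row, column] in pixels, amid what is visible of it).
The state is a dict: "time_s": time; "joints": joint angles; "dq": joint speeds; "effort": joint torques, N m; "tool_pos": TCP position; "ee_rot": TCP orientation; "force": force on the tool from outside, world axes, zero at the start; "torque": the same for the moment, N m; "gripper_width": finger opening in m; "grip_force": force on a finger pad.
Only numpy, scipy, OpenCV 4.12 (cv2) and the standard library are available. Lean on these libraries where they do the work, as an engineer would, in place of code of your own. Each camera call takes 0.05 s, during which the arm holds its last target. There are 200 camera calls.

## Task

Set the four loose spindle parts (the two spacer rings, the bearing and the cutter block) out on the rack in order of height, one standing flat and centred on each pad: the lowest on the red pad, then rising along the row to the tallest on the pad at the far end from it. Leave the tape measure and the tin where they are.

Things in the scene. Friction and masses are not known exactly. Their poses are not given: they have to be found in the camera images.
- thin_ring: loose brown spindle spacer ring, the lowest of the four parts: 49 mm outside diameter, 12 mm high, open bore, 0.11 kg. Origin at the centre of its underside, z up. Stands flat on the worktop at the start.
- bearing: loose bright steel guide bearing with a dark seal between its two races, second lowest: 52 mm outside diameter, 15 mm high, open bore, 0.13 kg. Origin at the centre of its underside, z up. Stands flat on the worktop at the start.
- thick_ring: loose light grey spindle spacer ring, second tallest: 49 mm outside diameter, 30 mm high, open bore, 0.26 kg. Origin at the centre of its underside, z up. Stands flat on the worktop at the start.
- cutter: loose grey steel cutter block, the tallest of the four: round, 68 mm diameter, 40 mm high, open bore, about 0.72 kg. Four small knives stand 1 mm proud of its rim, beside its own +x, -x, +y and -y; the rim is plain along its diagonals, at 45 degrees to these: grip it there. Origin at the centre of its underside, z up. Stands flat on the worktop at the start.
- pad_red: red disc 74 mm across and 2 mm thick with a small white centre dot, fixed on top of a plywood rack; origin at the centre of its underside, 120 mm above the worktop, so its top is 122 mm above the worktop. It lies at one end of the straight row of four pads (either end). Neighbouring pad centres are 80 mm apart.
- pad_left: grey disc 74 mm across and 2 mm thick with a small white centre dot, fixed on top of a plywood rack; origin at the centre of its underside, 120 mm above the worktop, so its top is 122 mm above the worktop. The inner pad on the left (larger y) side of the middle of the row. The fixed machine fence between the loose parts and the rack rises to 235 mm above the worktop: carry parts over it.
- pad_right: grey disc 74 mm across and 2 mm thick with a small white centre dot, fixed on top of a plywood rack; origin at the centre of its underside, 120 mm above the worktop, so its top is 122 mm above the worktop. The inner pad on the right (smaller y) side of the middle of the row.
- pad_last: grey disc 74 mm across and 2 mm thick with a small white centre dot, fixed on top of a plywood rack; origin at the centre of its underside, 120 mm above the worktop, so its top is 122 mm above the worktop. The end pad opposite the red one. The rack is a flat shelf 330 x 84 mm, its top 120 mm above the worktop, on two feet; nothing stands up from it but the pads.
- tape: bystander: yellow pocket tape measure standing upright, 39 x 68 x 62 mm (x, y, z), loose; origin at the centre of its underside. Not to be disturbed.
- tin: bystander: round tin with a yellow lid, 68 mm diameter, 32 mm high, loose; origin at the centre of its underside. Not to be disturbed.

How it is judged:
By the outcome, as a careful person would: the job done as asked, in the order asked, and still so for the second after the job is handed in, with the robot touching nothing.
It also fails if it takes over 112 s, if anything falls off the work surface, if the arm or the gripper's body presses on something with over 40 N, if the wrist force passes 120 N, or if a joint passes its speed limit or range.

## Working session

There is one attempt and no reset: what is moved stays moved. The work goes in short steps, Python scripts to look and compute and a tool call to move; the robot and the scene stay as the last step left them, time stands still between calls to the robot, and variables do not carry over. Pictures are saved under pics/ and viewed, at most 15 in all, crops included, and the job is handed in when it is done.

Besides the shell and the picture viewer there is one more tool, called after ">>>" as name(argument=value, ...), one argument or row to a line, values as JSON. send_rows: Moves the arm, as the interface text tells. Its arguments: {"type":"object","properties":{"increments":{"type":"array","items":{"type":"object","properties":{"offset":{"type":"array","items":{"type":"number"}},"delta_rot":{"type":"array","items":{"type":"number"}},"jaw":{"type":"number"}}}},"force":{"type":"number"}},"required":["increments"]}

```bash
ls; mkdir -p pics
cat > h.py <<'E'
import numpy as np, cv2
from station import r, viewer
def ray(cal,px):
    K=np.array(cal["K"]);T=np.array(cal["cam_to_world"]);k=cal["k1"]
    d=np.array([(px[1]-K[0,2])/K[0,0],(px[0]-K[1,2])/K[1,1]]);u=d.copy()
    for _ in range(30): u=d/(1+k*(u@u))
    v=T[:3,:3]@np.array([u[0],u[1],1]);return T[:3,3],v/np.linalg.norm(v)
def atz(cal,px,z):
    o,d=ray(cal,px);return o+d*(z-o[2])/d[2]
def tri(rays):
    A=0;b=0
    for o,d in rays:
        P=np.eye(3)-np.outer(d,d);A=A+P;b=b+P@o
    return np.linalg.solve(A,b)
def proj(cal,p):
    K=np.array(cal["K"]);T=np.array(cal["cam_to_world"]);q=T[:3,:3].T@(np.array(p)-T[:3,3])
    u=q[:2]/q[2];u=u*(1+cal["k1"]*(u@u));return np.array([K[1,1]*u[1]+K[1,2],K[0,0]*u[0]+K[0,2]])
def save(n,img): cv2.imwrite("pics/"+n+".png",img[:,:,::-1])
NAMES=["thin_ring","bearing","thick_ring","cutter","pad_red","pad_left","pad_right","pad_last","tape","tin"]
E
python3 - <<'E'
from h import *
print(r.hold_point_z, r.get_obs())
ims=[]
for c in ["scene","top","wrist"]:
    im=viewer.camera(c); cal=viewer.calibration(c); save(c+"0",im)
    print(c,np.round(np.array(cal["cam_to_world"]),3).tolist(),np.round(cal["K"],1).tolist(),cal["k1"])
    for n in NAMES:
        for s in viewer.silhouettes(c,n)[:3]:
            print(c,n,round(s["confidence"],2),np.round(s["position"],1),int(s["pixels"].sum()),np.round(atz(cal,s["position"],.122 if 'pad' in n else .02),3))
E
```

```text
pics
0.0187 {'time_s': 0.0, 'joints': array([-1.34778853e+00,  4.87601667e-02,  9.75866943e-02,  1.62200201e+00,
        1.34277564e-05,  1.44302652e+00]), 'dq': array([-0.00167445, -0.00036591,  0.00187356,  0.00028649, -0.00233159,
        0.00042661]), 'effort': array([ 1.32051417e-03, -3.38782346e+01,  3.20014751e+01,  2.03112775e-02,
       -8.61103445e-05, -2.72892535e-06]), 'tool_pos': array([ 0.18027491, -0.49242417,  0.23010668]), 'ee_rot': array([[ 9.39105877e-01,  3.43627545e-01, -5.13088098e-04],
       [ 3.43627782e-01, -9.39103056e-01,  2.32320910e-03],
       [ 3.16476037e-04, -2.35805064e-03, -9.99997170e-01]]), 'force': array([ 0.48343011, -0.21803173, -0.21424094]), 'torque': array([ 0.00346376, -0.01957466, -0.02754402]), 'grip_force': 0.0, 'gripper_width': 0.08531277224350825}
scene [[-0.613, -0.434, 0.661, -0.064], [-0.79, 0.322, -0.521, 0.497], [0.013, -0.842, -0.54, 0.639], [0.0, 0.0, 0.0, 1.0]] [[353.7, 0.0, 247.5], [0.0, 353.7, 189.2], [0.0, 0.0, 1.0]] -0.05269631738445893
scene thin_ring 0.43 [225.3 181.9] 167 [0.656 0.161 0.02 ]
scene bearing 0.73 [229.3 20
[... 657 characters left out ...]
88.1], [0.0, 0.0, 1.0]] -0.05296691692111576
top thin_ring 0.41 [169.5 212. ] 83 [0.66  0.131 0.02 ]
top bearing 0.41 [185.  211.4] 121 [0.603 0.135 0.02 ]
top cutter 0.62 [218.6 204.8] 257 [0.48  0.161 0.02 ]
top pad_red 0.75 [224.5 284.5] 365 [ 0.454 -0.123  0.122]
top pad_red 0.17 [223. 306.] 362 [ 0.457 -0.197  0.122]
top pad_left 0.58 [222.8 305.1] 314 [ 0.458 -0.194  0.122]
top pad_right 0.87 [224.2 329.5] 358 [ 0.45  -0.278  0.122]
top tin 0.54 [241.6 159.9] 276 [0.401 0.328 0.02 ]
wrist [[0.344, -0.903, -0.257, 0.245], [-0.939, -0.331, -0.093, -0.47], [-0.001, 0.273, -0.962, 0.375], [0.0, 0.0, 0.0, 1.0]] [[297.7, 0.0, 258.2], [0.0, 297.7, 190.9], [0.0, 0.0, 1.0]] -0.03618144290256772
```

Run:
```python
import cv2
s=cv2.imread("pics/scene0.png");cv2.imwrite("pics/scene0c.png",cv2.resize(s[130:330,120:420],None,fx=2.66,fy=2.66,interpolation=3))
s=cv2.imread("pics/top0.png");cv2.imwrite("pics/top0c.png",cv2.resize(s[130:290,130:390],None,fx=3,fy=3,interpolation=3))
```

```text
(no output)
```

View pics/scene0c.png

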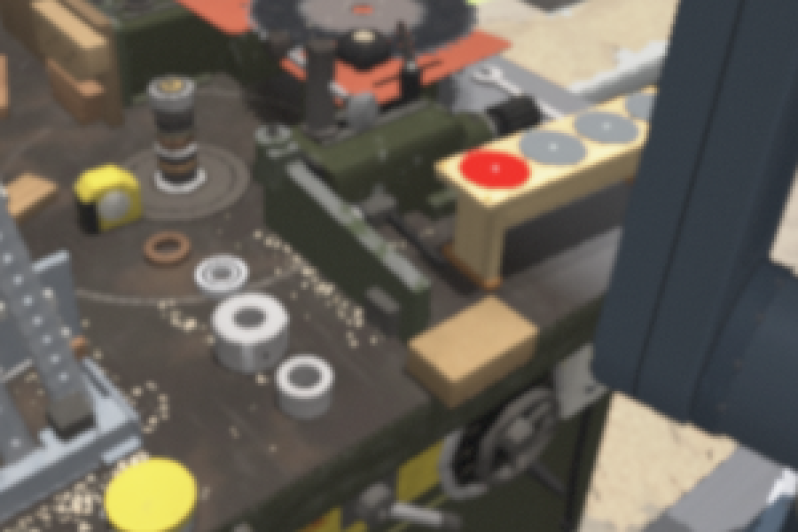

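View pics/top0c.png

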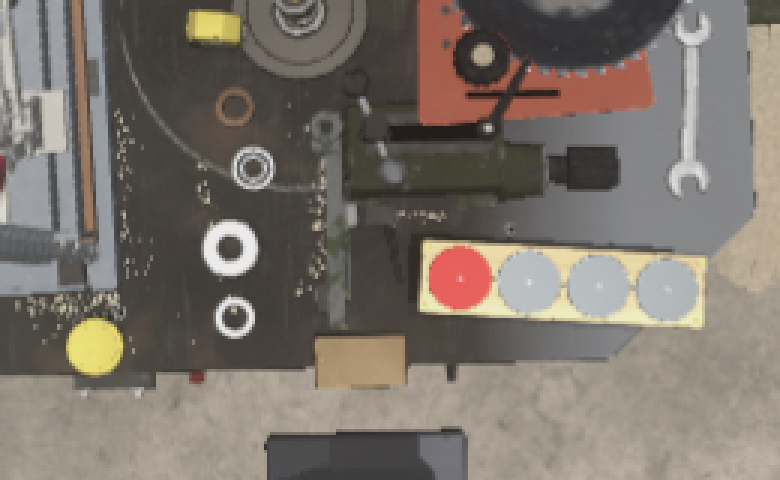

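The scene picture shows the red pad at the near (larger y) end of the row (crop 495,168). Along the left of the fence stand the thin ring (168,247), bearing (221,273), cutter (249,331) and thick ring (304,387). The top picture agrees, so the order from red is thin, bearing, thick, cutter. Next I look at the rack, then the parts, with the wrist camera.

```bash
cat >> h.py <<'E'
from scipy.spatial.transform import Rotation as R
def down(yaw):
    a=np.radians(yaw);c,s=np.cos(a),np.sin(a);return np.array([[c,s,0],[s,-c,0],[0,0,-1]])
def plan(p,yaw,frm=None):
    """prints tool-frame offset cm / delta_rot deg from pose frm (default current) to p,yaw"""
    if frm is None: o=r.get_obs();frm=(o["tool_pos"],np.array(o["ee_rot"]))
    P,M=frm;off=M.T@(np.array(p)-P)*100;rv=R.from_matrix(M.T@down(yaw)).as_rotvec()*180/np.pi
    print("off",np.round(off,2),"rot",np.round(rv,2),"rows>=",max(np.linalg.norm(off)/5,np.linalg.norm(rv)/8.59))
    return np.array(p),down(yaw)
E
python3 -c "
from h import *
a=plan((.40,-.22,.40),90);b=plan((.46,.12,.40),180,a)"
```

```text
off [ 30.   -18.09 -16.87] rot [ -0.   -0.  -69.9] rows>= 8.137418515333502
off [34.  6.  0.] rot [  0.   0. -90.] rows>= 10.477299185098952
```

>>> send_rows(
  increments=[
    {"offset": [3,-2,-5],"delta_rot": [0,0,-8],"jaw": 0},
    {"offset": [30,-18,-17],"delta_rot": [0,0,-70],"jaw": 0},
    {"offset": [30,-18,-17],"delta_rot": [0,0,-70],"jaw": 0},
    {"offset": [30,-18,-17],"delta_rot": [0,0,-70],"jaw": 0},
    {"offset": [30,-18,-17],"delta_rot": [0,0,-70],"jaw": 0},
    {"offset": [30,-18,-17],"delta_rot": [0,0,-70],"jaw": 0},
    {"offset": [30,-18,-17],"delta_rot": [0,0,-70],"jaw": 0},
    {"offset": [30,-18,-17],"delta_rot": [0,0,-70],"jaw": 0},
    {"offset": [30,-18,-17],"delta_rot": [0,0,-70],"jaw": 0},
    {"offset": [30,-18,-17],"delta_rot": [0,0,-70],"jaw": 0},
    {"offset": [30,-18,-17],"delta_rot": [0,0,-70],"jaw": 0},
    {"offset": [30,-18,-17],"delta_rot": [0,0,-70],"jaw": 0},
  ],
)

```text
time_s: 2.85
tool_pos: [0.3997, -0.2215, 0.4007]
ee_rot: [[0.0, 1.0, -0.001], [1.0, -0.0, 0.001], [0.001, -0.001, -1.0]]
force: [0.1, 0.2, 0.2]
gripper_width: 0.0854
grip_force: 0.0
```

```bash
cat >> h.py <<'E'
import pickle
def look(tag,names,c="wrist",zs=None):
    cal=viewer.calibration(c);im=viewer.camera(c);save(tag,im);out={}
    o=r.get_obs();print(tag,"tcp",np.round(o["tool_pos"],4),"t",round(o["time_s"],2))
    for n in names:
        L=viewer.silhouettes(c,n)
        out[n]=L
        for s in L[:3]:
            if s["confidence"]<.3: continue
            m=s["pixels"].astype(np.uint8);cs,_=cv2.findContours(m,0,1);q=max(cs,key=cv2.contourArea)
            ell=cv2.minEnclosingCircle(q);M=cv2.moments(cv2.convexHull(q));
            hc=(M["m01"]/max(M["m00"],1e-6),M["m10"]/max(M["m00"],1e-6))
            z=(zs or {}).get(n,.122 if 'pad' in n else .02)
            print(n,round(s["confidence"],2),"hull",np.round(hc,1),"r",round(ell[1],1),np.round(atz(cal,hc,z),4))
    pickle.dump((cal,im,out),open("pics/"+tag+".pkl","wb"));return cal,im,out
E
python3 -c "
from h import *
look('rack1',[n for n in NAMES if 'pad' in n])"
```

```text
rack1 tcp [ 0.3997 -0.2216  0.4008] t 2.9
pad_red 0.86 hull [ 79.5 306.5] r 28.9 [ 0.464  -0.1172  0.122 ]
pad_left 0.79 hull [138.8 299.5] r 26.3 [ 0.4573 -0.1964  0.122 ]
pad_left 0.55 hull [192.8 292.9] r 25.0 [ 0.4504 -0.2756  0.122 ]
pad_right 0.59 hull [192.7 293. ] r 24.8 [ 0.4505 -0.2754  0.122 ]
pad_last 0.6 hull [242.4 287.1] r 24.0 [ 0.444  -0.3557  0.122 ]
```

View pics/rack1.png

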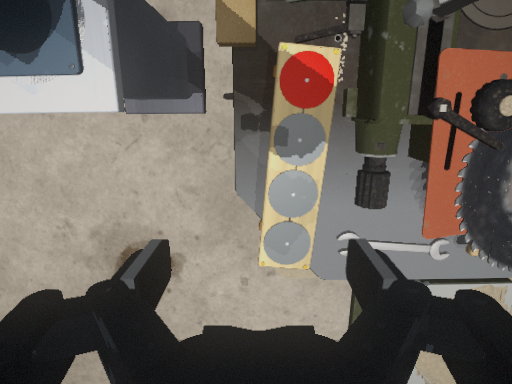

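The wrist picture shows the four pads at (306,80), (300,139), (293,193) and (287,242). Spacing comes out at 80 mm, so the height checks. Now I move over the parts.

>>> send_rows(
  increments=[
    {"offset": [34,6,0],"delta_rot": [0,0,-90],"jaw": 0},
    {"offset": [34,6,0],"delta_rot": [0,0,-90],"jaw": 0},
    {"offset": [34,6,0],"delta_rot": [0,0,-90],"jaw": 0},
    {"offset": [34,6,0],"delta_rot": [0,0,-90],"jaw": 0},
    {"offset": [34,6,0],"delta_rot": [0,0,-90],"jaw": 0},
    {"offset": [34,6,0],"delta_rot": [0,0,-90],"jaw": 0},
    {"offset": [34,6,0],"delta_rot": [0,0,-90],"jaw": 0},
    {"offset": [34,6,0],"delta_rot": [0,0,-90],"jaw": 0},
    {"offset": [34,6,0],"delta_rot": [0,0,-90],"jaw": 0},
    {"offset": [34,6,0],"delta_rot": [0,0,-90],"jaw": 0},
    {"offset": [34,6,0],"delta_rot": [0,0,-90],"jaw": 0},
    {"offset": [34,6,0],"delta_rot": [0,0,-90],"jaw": 0},
    {"offset": [34,6,0],"delta_rot": [0,0,-90],"jaw": 0},
  ],
)

```text
time_s: 4.4
tool_pos: [0.4597, 0.119, 0.4013]
ee_rot: [[-1.0, 0.0, -0.0], [0.0, 1.0, -0.0], [0.0, -0.0, -1.0]]
force: [0.1, -0.3, 0.3]
gripper_width: 0.0855
grip_force: 0.0
```

```bash
python3 -c "
from h import *
look('parts1',NAMES[:4]+['tape','tin'],zs=dict(thin_ring=.01,bearing=.012,thick_ring=.025,cutter=.035))
plan((.52,.13,.22),180)"
```

```text
parts1 tcp [0.4597 0.119  0.4013] t 4.45
thin_ring 0.86 hull [256.6 272.7] r 12.3 [0.6788 0.1475 0.01  ]
bearing 0.89 hull [220.7 262.2] r 13.8 [0.6011 0.1262 0.012 ]
bearing 0.5 hull [125.9 277.4] r 14.3 [0.423  0.1525 0.012 ]
cutter 0.75 hull [173.  278.3] r 21.0 [0.5025 0.1538 0.035 ]
tape 0.57 hull [304.5 283.5] r 19.8 [0.7843 0.1708 0.02  ]
tin 0.76 hull [106.8 376.8] r 22.9 [0.3898 0.3217 0.02  ]
tin 0.68 hull [220.7 262. ] r 14.1 [0.5979 0.1258 0.02  ]
off [-6.03  1.08 18.14] rot [0.   0.01 0.07] rows>= 3.828544593020889
```

View pics/parts1.png

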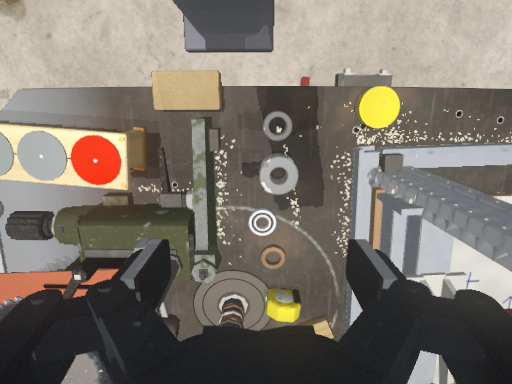

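The picture shows the thin ring (273,257), bearing (262,222), cutter (278,174), thick ring (278,125), tin (380,107), tape (284,305) and fence (205,195). I take a second, lower view for height and precision, and check the fence position.

>>> send_rows(
  increments=[
    {"offset": [-6,2,12],"delta_rot": [0,0,0],"jaw": 0},
    {"offset": [-6,2,12],"delta_rot": [0,0,0],"jaw": 0},
    {"offset": [-6,2,12],"delta_rot": [0,0,0],"jaw": 0},
    {"offset": [-6,2,12],"delta_rot": [0,0,0],"jaw": 0},
    {"offset": [-6,2,12],"delta_rot": [0,0,0],"jaw": 0},
  ],
)

```text
time_s: 5.25
tool_pos: [0.5188, 0.1391, 0.2811]
ee_rot: [[-1.0, -0.002, -0.003], [-0.002, 1.0, -0.0], [0.003, -0.0, -1.0]]
force: [-0.6, 0.8, 0.4]
gripper_width: 0.0855
grip_force: 0.0
```

Run:
```python
from h import *
c2,im,o2=look('parts2',NAMES[:4],zs=dict(thin_ring=.01,bearing=.012,thick_ring=.025,cutter=.035))
c1,_,o1=pickle.load(open('pics/parts1.pkl','rb'))
for n in ['thin_ring','bearing','cutter']:
    if o1[n] and o2[n]:
        print(n,np.round(tri([ray(c1,o1[n][0]['position']),ray(c2,o2[n][0]['position'])]),4))
ct=viewer.calibration('top')
for p in [(150,211),(240,211),(125,191)]: print('fence w1',np.round(atz(c1,p,.235),3))
for p in [(130+317/3,130+327/3),(130+160/3,130+327/3),(130+317/3,130+345/3)]: print('fence top',np.round(atz(ct,p,.235),3))
c=proj(c2,(.5025,.154,.04)); print(c)
i,j=int(c[0]),int(c[1]); save('cut',cv2.resize(im[max(i-100,0):i+100,j-100:j+100],None,fx=3,fy=3,interpolation=3))
```

```text
parts2 tcp [0.5194 0.1392 0.283 ] t 5.3
thin_ring 0.73 hull [259.9 264.3] r 16.0 [0.6779 0.1483 0.01  ]
bearing 0.9 hull [214.2 249.8] r 18.4 [0.6016 0.1263 0.012 ]
thick_ring 0.77 hull [ 84.3 268.5] r 20.4 [0.421  0.1515 0.025 ]
cutter 0.6 hull [150.7 270. ] r 27.3 [0.5044 0.1541 0.035 ]
thin_ring [0.683  0.1456 0.0133]
bearing [0.5856 0.1214 0.0369]
cutter [0.5122 0.1585 0.0276]
fence w1 [0.434 0.069 0.235]
fence w1 [0.536 0.065 0.235]
fence w1 [0.408 0.05  0.235]
fence top [0.425 0.031 0.235]
fence top [0.592 0.027 0.235]
fence top [0.425 0.012 0.235]
[149.71822636 270.1159098 ]
```

View pics/cut.png

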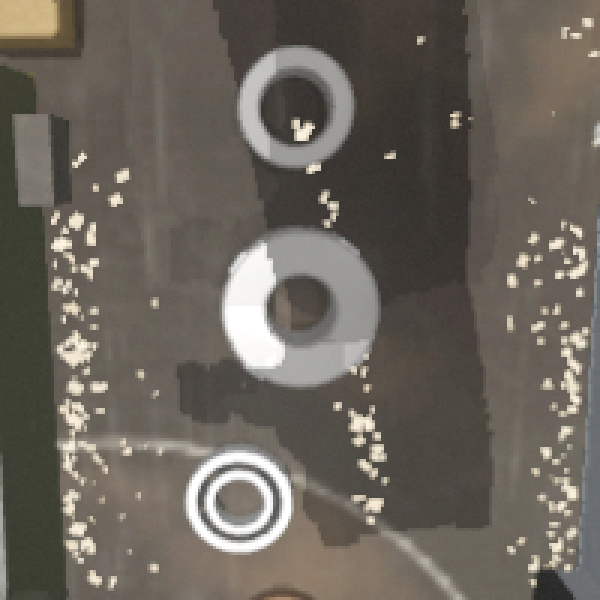

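Run:
```python
from h import *
o=r.get_obs();print(o["tool_pos"],o["ee_rot"])
a=plan((.678,.148,.06),180); plan((.678,.148,-.001),180)
```

```text
[0.52024875 0.1392947  0.28427062] [[-9.99987121e-01 -1.57123079e-03  4.82586497e-03]
 [-1.56830511e-03  9.99998584e-01  6.09975064e-04]
 [-4.82681655e-03  6.02398780e-04 -9.99988169e-01]]
off [-15.67   0.83  22.5 ] rot [0.03 0.28 0.09] rows>= 5.486658268060451
off [-15.64   0.83  28.6 ] rot [0.03 0.28 0.09] rows>= 6.521980144055762
```

>>> send_rows(
  increments=[
    {"offset": [-15.8,0.9,8],"delta_rot": [0,0,0],"jaw": 0.27},
    {"offset": [-15.8,0.9,8],"delta_rot": [0,0,0],"jaw": 0.27},
    {"offset": [-15.8,0.9,8],"delta_rot": [0,0,0],"jaw": 0.27},
    {"offset": [-15.8,0.9,8],"delta_rot": [0,0,0],"jaw": 0.27},
    {"offset": [-15.8,0.9,13],"delta_rot": [0,0,0],"jaw": 0.27},
    {"offset": [-15.8,0.9,18],"delta_rot": [0,0,0],"jaw": 0.27},
    {"offset": [-15.8,0.9,22],"delta_rot": [0,0,0],"jaw": 0.27},
    {"offset": [-15.8,0.9,22],"delta_rot": [0,0,0],"jaw": 0.27},
    {"offset": [-15.8,0.9,22],"delta_rot": [0,0,0],"jaw": 0.27},
  ],
)

```text
time_s: 6.4
tool_pos: [0.6775, 0.1485, 0.0621]
ee_rot: [[-1.0, -0.002, -0.001], [-0.002, 1.0, -0.0], [0.001, -0.0, -1.0]]
force: [-0.6, -0.8, 1.5]
gripper_width: 0.0625
grip_force: 0.0
```

Run:
```python
from h import *
cal,im,o=look('thin1',['thin_ring'],zs=dict(thin_ring=.012))
c=proj(cal,(.678,.148,.012));print(c);q=r.get_obs();print(q["gripper_width"],q["ee_rot"])
save('thin1c',im[120:384,130:390])
plan((.678,.148,-.001),180)
```

```text
thin1 tcp [0.6795 0.1488 0.0648] t 6.45
thin_ring 0.8 hull [211.4 257.2] r 35.6 [0.6775 0.1472 0.012 ]
[212.04401061 258.32463845]
0.062190738479013824 [[-9.99969567e-01 -1.71874396e-03  7.60992080e-03]
 [-1.71205962e-03  9.99998143e-01  8.84799806e-04]
 [-7.61142741e-03  8.71744241e-04 -9.99970653e-01]]
off [ 0.31 -0.1   6.73] rot [0.05 0.44 0.1 ] rows>= 1.3480195369276555
```

View pics/thin1c.png

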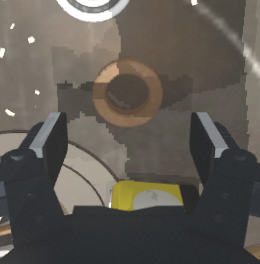

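The thin ring lies centred between the fingers at full-picture (257,211), as expected, and I see nothing in the way.

>>> send_rows(
  increments=[
    {"offset": [0,-0.1,4],"delta_rot": [0,0,0],"jaw": 0.27},
    {"offset": [0,-0.1,4],"delta_rot": [0,0,0],"jaw": 0.27},
    {"offset": [0,-0.1,4],"delta_rot": [0,0,0],"jaw": 0.27},
    {"offset": [0,-0.1,4],"delta_rot": [0,0,0],"jaw": 0.27},
  ],
)

```text
time_s: 6.9
tool_pos: [0.6796, 0.1479, 0.0247]
ee_rot: [[-1.0, -0.002, 0.005], [-0.002, 1.0, 0.001], [-0.005, 0.001, -1.0]]
force: [0.2, 0.1, 0.3]
gripper_width: 0.0623
grip_force: 0.0
```

Run:
```python
from h import *
for i in range(4):
    o=r.get_obs();print(o['time_s'],o["tool_pos"],o["joints"],o["dq"]); 
    if i<3: viewer.camera('wrist')
```

```text
6.9 [0.67962011 0.14786221 0.02474061] [1.17870715e-01 5.31821824e-01 2.77233830e-01 1.31147255e+00
 4.53357686e-05 1.16122048e-01] [ 0.00090521 -0.00440909  0.00094383 -0.00533571  0.00312163 -0.00107645]
6.95 [0.67969538 0.14786238 0.02470826] [1.17872433e-01 5.31794695e-01 2.77129393e-01 1.31118088e+00
 1.40084722e-05 1.16130955e-01] [ 0.00044097 -0.00099006 -0.00814853 -0.00659458  0.00108281  0.00017135]
7.0 [0.67954521 0.14786325 0.02439988] [1.17894281e-01 5.31937852e-01 2.76705909e-01 1.31093049e+00
 2.48083933e-05 1.16124161e-01] [-0.00074671  0.00413723 -0.01081527 -0.00516298 -0.00106659 -0.00148056]
7.05 [0.67923402 0.14779717 0.02388123] [1.17859087e-01 5.32232739e-01 2.76069788e-01 1.31074328e+00
 1.00004709e-05 1.16109595e-01] [ 0.00110302  0.00793576 -0.0122478  -0.00180638 -0.0015094  -0.00073061]
```

>>> send_rows(
  increments=[
    {"offset": [-0.1,0,1.2],"delta_rot": [0,0,0],"jaw": 0.27},
    {"offset": [-0.1,0,2.3],"delta_rot": [0,0,0],"jaw": 0.27},
    {"offset": [-0.1,0,2.4],"delta_rot": [0,0,0],"jaw": 0.27},
    {"offset": [-0.1,0,2.4],"delta_rot": [0,0,0],"jaw": 0.7},
    {"offset": [-0.1,0,2.4],"delta_rot": [0,0,0],"jaw": 0.7},
    {"offset": [-0.1,0,2.4],"delta_rot": [0,0,0],"jaw": 0.7},
    {"offset": [-0.1,0,2.4],"delta_rot": [0,0,0],"jaw": 0.7},
    {"offset": [-0.1,0,2.4],"delta_rot": [0,0,0],"jaw": 0.7},
  ],
  force=40,
)

```text
time_s: 7.85
tool_pos: [0.6789, 0.1476, -0.0023]
ee_rot: [[-1.0, -0.002, 0.001], [-0.002, 1.0, 0.0], [-0.001, 0.0, -1.0]]
force: [-1.1, -0.4, 3.8]
gripper_width: 0.0472
grip_force: 42.9
```

>>> send_rows(
  increments=[
    {"offset": [0,0,-3],"delta_rot": [0,0,0],"jaw": 0.7},
    {"offset": [0,0,-8],"delta_rot": [0,0,0],"jaw": 0.7},
    {"offset": [0,0,-13],"delta_rot": [0,0,0],"jaw": 0.7},
    {"offset": [0,0,-18],"delta_rot": [0,0,0],"jaw": 0.7},
    {"offset": [1,0,-23],"delta_rot": [0,0,0],"jaw": 0.7},
    {"offset": [3,0,-28],"delta_rot": [0,0,8],"jaw": 0.7},
    {"offset": [6,0,-32],"delta_rot": [0,0,16],"jaw": 0.7},
    {"offset": [21.5,-26.4,-32],"delta_rot": [0,0,94.8],"jaw": 0.7},
    {"offset": [21.5,-26.4,-32],"delta_rot": [0,0,94.8],"jaw": 0.7},
    {"offset": [21.5,-26.4,-32],"delta_rot": [0,0,94.8],"jaw": 0.7},
    {"offset": [21.5,-26.4,-32],"delta_rot": [0,0,94.8],"jaw": 0.7},
    {"offset": [21.5,-26.4,-32],"delta_rot": [0,0,94.8],"jaw": 0.7},
    {"offset": [21.5,-26.4,-32],"delta_rot": [0,0,94.8],"jaw": 0.7},
    {"offset": [21.5,-26.4,-32],"delta_rot": [0,0,94.8],"jaw": 0.7},
    {"offset": [21.5,-26.4,-32],"delta_rot": [0,0,94.8],"jaw": 0.7},
    {"offset": [21.5,-26.4,-27],"delta_rot": [0,0,94.8],"jaw": 0.7},
    {"offset": [21.5,-26.4,-22],"delta_rot": [0,0,94.8],"jaw": 0.7},
    {"offset": [21.5,-26.4,-18],"delta_rot": [0,0,94.8],"jaw": 0.7},
    {"offset": [21.5,-26.4,-17],"delta_rot": [0,0,94.8],"jaw": 0.7},
    {"offset": [21.5,-26.4,-17],"delta_rot": [0,0,94.8],"jaw": 0.7},
  ],
)

```text
time_s: 9.85
tool_pos: [0.4623, -0.1161, 0.1649]
ee_rot: [[0.082, 0.997, -0.005], [0.997, -0.082, 0.002], [0.002, -0.005, -1.0]]
force: [0.3, 0.7, -0.3]
gripper_width: 0.047
grip_force: 41.8
```

Run:
```python
from h import *
cal,im,o=look('red1',['thin_ring','pad_red','pad_left','pad_right','pad_last'],zs=dict(thin_ring=.176))
q=r.get_obs();print(q["gripper_width"],q["grip_force"])
plan((.464,-.1166,.1205),85.2)
```

```text
red1 tcp [ 0.464  -0.1168  0.1676] t 9.9
thin_ring 0.88 hull [253.9 258.6] r 50.7 [ 0.4619 -0.1175  0.176 ]
pad_red 0.63 hull [199.8 262.1] r 54.8 [ 0.465  -0.1066  0.122 ]
pad_left 0.69 hull [308.6 261.2] r 49.2 [ 0.4577 -0.1906  0.122 ]
0.04697620438515666 41.76803778795147
off [ 0.08 -0.21  4.97] rot [0.28 0.09 0.1 ] rows>= 0.994234501482317
```

View pics/red1.png

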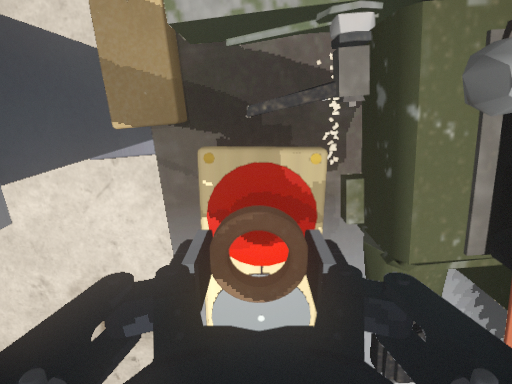

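The picture shows the ring held level at (258,254) above the red pad, whose circle runs over columns 207–317 with its top at row 163. The next pad's dot is at (261,319).

Run:
```python
from h import *
cal,im,o=pickle.load(open('pics/red1.pkl','rb'))
print(atz(cal,(319,261),.122),atz(cal,(217.5,262),.122))
m=o['pad_red'][0]['pixels'].astype(np.uint8)
ys,xs=np.nonzero(m);tops=[(ys[xs==x].min(),x) for x in range(xs.min()+1,xs.max()) if (xs==x).any()]
P=np.array([atz(cal,t,.122)[:2] for t in tops]);A=np.c_[2*P,np.ones(len(P))];s=np.linalg.lstsq(A,(P**2).sum(1),rcond=None)[0]
print('fit',s[:2],np.sqrt(s[2]+s[:2]@s[:2]))
# ring outer at its underside/top plane
m=o['thin_ring'][0]['pixels'].astype(np.uint8)
for z in (.167,.172,.177,.182):
    a=[atz(cal,(253.9,258.6+d),z) for d in(-49,49)];print(z,np.linalg.norm(a[0]-a[1]),atz(cal,(253.9,258.6),z))
plan((.464,-.1166,.1205),85.2)
```

```text
[ 0.4567814  -0.19980842  0.122     ] [ 0.46388265 -0.11899404  0.122     ]
fit [ 0.46378129 -0.11793902] 0.03666556639756476
0.167 0.051812786870815655 [ 0.46150518 -0.12219286  0.167     ]
0.172 0.049989332637262004 [ 0.46173822 -0.1195781   0.172     ]
0.177 0.048165878403708354 [ 0.46197125 -0.11696334  0.177     ]
0.182 0.0463424241701547 [ 0.46220429 -0.11434858  0.182     ]
off [ 0.08 -0.21  4.97] rot [0.28 0.09 0.1 ] rows>= 0.994234501482317
```

>>> send_rows(
  increments=[
    {"offset": [-0.1,0.2,3],"delta_rot": [0,0,0],"jaw": 0.7},
    {"offset": [-0.1,0.2,4.2],"delta_rot": [0,0,0],"jaw": 0.7},
    {"offset": [-0.1,0.2,4.6],"delta_rot": [0,0,0],"jaw": 0.7},
    {"offset": [-0.1,0.2,4.7],"delta_rot": [0,0,0],"jaw": 0.7},
    {"offset": [-0.1,0.2,4.7],"delta_rot": [0,0,0],"jaw": 0.7},
    {"offset": [-0.1,0.2,4.7],"delta_rot": [0,0,0],"jaw": 0.7},
  ],
)

```text
time_s: 10.75
tool_pos: [0.4666, -0.1182, 0.1214]
ee_rot: [[0.082, 0.997, 0.002], [0.997, -0.082, -0.001], [-0.001, 0.002, -1.0]]
force: [-0.3, -0.7, -0.4]
gripper_width: 0.0469
grip_force: 41.8
```

>>> send_rows(
  increments=[
    {"offset": [0,0,0.15],"delta_rot": [0,0,0],"jaw": 0.7},
    {"offset": [0,0,0.15],"delta_rot": [0,0,0],"jaw": 0.7},
    {"offset": [0,0,0.15],"delta_rot": [0,0,0],"jaw": 0.3},
    {"offset": [0,0,0.15],"delta_rot": [0,0,0],"jaw": 0.3},
    {"offset": [0,0,0.15],"delta_rot": [0,0,0],"jaw": 0.27},
    {"offset": [0,0,-2],"delta_rot": [0,0,0],"jaw": 0.27},
    {"offset": [0,0,-7],"delta_rot": [0,0,0],"jaw": 0.27},
    {"offset": [0,0,-12],"delta_rot": [0,0,0],"jaw": 0.27},
    {"offset": [0,0,-16],"delta_rot": [0,0,0],"jaw": 0.27},
    {"offset": [0,0,-19],"delta_rot": [0,0,0],"jaw": 0.27},
    {"offset": [0,0,-20],"delta_rot": [0,0,0],"jaw": 0.27},
  ],
)

```text
time_s: 11.85
tool_pos: [0.4672, -0.1184, 0.3245]
ee_rot: [[0.082, 0.997, 0.006], [0.997, -0.082, -0.003], [-0.002, 0.006, -1.0]]
force: [0.7, 0.2, 0.1]
gripper_width: 0.0627
grip_force: 0.0
```

Run:
```python
from h import *
cal,im,o=look('red2',['thin_ring','pad_red','pad_left','pad_right','pad_last'],zs=dict(thin_ring=.132))
a=plan((.6015,.1263,.30),180); b=plan((.6015,.1263,-.001),180)
```

```text
red2 tcp [ 0.4672 -0.1184  0.3241] t 11.9
thin_ring 0.67 hull [168.9 257. ] r 21.6 [ 0.4666 -0.1192  0.132 ]
pad_red 0.74 hull [165.3 254.4] r 31.0 [ 0.4638 -0.1168  0.122 ]
pad_left 0.67 hull [227.9 254.7] r 28.9 [ 0.4573 -0.1963  0.122 ]
pad_right 0.6 hull [283.6 254.6] r 28.5 [ 0.4504 -0.2762  0.122 ]
pad_last 0.94 hull [321.1 255.7] r 23.0 [ 0.4467 -0.3363  0.122 ]
off [25.42 11.59  1.76] rot [ -0.12  -0.26 -94.7 ] rows>= 11.02435002172631
off [25.39 11.72 31.86] rot [ -0.12  -0.26 -94.7 ] rows>= 11.02435002172631
```

View pics/red2.png

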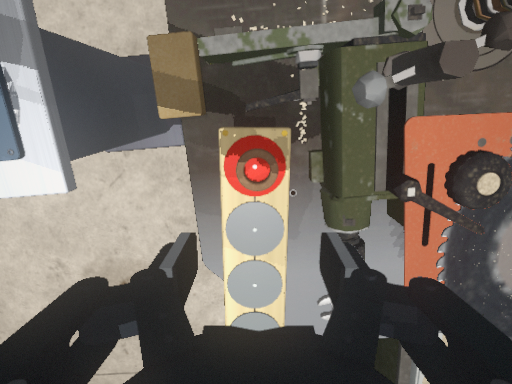

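The thin ring sits on the red pad at (257,169), with the pad at (254,166), so it is about 3.7 mm off; I will refine it later. Next is the bearing.

>>> send_rows(
  increments=[
    {"offset": [25.4,11.6,0],"delta_rot": [0,0,-94.7],"jaw": 0.22},
    {"offset": [25.4,11.6,0],"delta_rot": [0,0,-94.7],"jaw": 0.22},
    {"offset": [25.4,11.6,0],"delta_rot": [0,0,-94.7],"jaw": 0.22},
    {"offset": [25.4,11.6,0],"delta_rot": [0,0,-94.7],"jaw": 0.22},
    {"offset": [25.4,11.6,0],"delta_rot": [0,0,-94.7],"jaw": 0.22},
    {"offset": [25.4,11.6,0],"delta_rot": [0,0,-94.7],"jaw": 0.22},
    {"offset": [25.4,11.6,0],"delta_rot": [0,0,-94.7],"jaw": 0.22},
    {"offset": [25.4,11.6,0],"delta_rot": [0,0,-94.7],"jaw": 0.22},
    {"offset": [25.4,11.6,4],"delta_rot": [0,0,-94.7],"jaw": 0.22},
    {"offset": [25.4,11.6,8],"delta_rot": [0,0,-94.7],"jaw": 0.22},
    {"offset": [25.4,11.6,13],"delta_rot": [0,0,-94.7],"jaw": 0.22},
    {"offset": [25.4,11.6,18],"delta_rot": [0,0,-94.7],"jaw": 0.22},
    {"offset": [25.4,11.6,23],"delta_rot": [0,0,-94.7],"jaw": 0.22},
    {"offset": [25.4,11.6,26],"delta_rot": [0,0,-94.7],"jaw": 0.22},
    {"offset": [25.4,11.6,26],"delta_rot": [0,0,-94.7],"jaw": 0.22},
    {"offset": [25.4,11.6,26],"delta_rot": [0,0,-94.7],"jaw": 0.22},
  ],
)

```text
time_s: 13.75
tool_pos: [0.6009, 0.1256, 0.0589]
ee_rot: [[-1.0, 0.0, -0.004], [0.0, 1.0, -0.0], [0.004, -0.0, -1.0]]
force: [1.2, 0.0, 0.7]
gripper_width: 0.0667
grip_force: 0.0
```

Run:
```python
from h import *
for i in range(2): look('bear%d'%i,['bearing'],zs=dict(bearing=.015))
print(r.get_obs()["gripper_width"])
plan((.6015,.1263,-.001),180)
```

```text
bear0 tcp [0.6029 0.1257 0.0614] t 13.8
bearing 0.84 hull [214.5 259.4] r 39.2 [0.6008 0.1258 0.015 ]
bear1 tcp [0.6047 0.1259 0.0635] t 13.9
bearing 0.86 hull [207.4 258.9] r 39.2 [0.6007 0.1258 0.015 ]
0.06637110479000519
off [0.36 0.04 6.47] rot [ 0.03  0.33 -0.  ] rows>= 1.2952137058867919
```

>>> send_rows(
  increments=[
    {"offset": [0.1,0,2],"delta_rot": [0,0,0],"jaw": 0.22},
    {"offset": [0.1,0,3],"delta_rot": [0,0,0],"jaw": 0.22},
    {"offset": [0.1,0,4],"delta_rot": [0,0,0],"jaw": 0.22},
    {"offset": [0.1,0,4.5],"delta_rot": [0,0,0],"jaw": 0.22},
    {"offset": [0.1,0,4.5],"delta_rot": [0,0,0],"jaw": 0.22},
    {"offset": [0.1,0,4.5],"delta_rot": [0,0,0],"jaw": 0.22},
  ],
)

```text
time_s: 14.55
tool_pos: [0.6016, 0.1257, 0.0156]
ee_rot: [[-1.0, -0.0, 0.0], [-0.0, 1.0, 0.0], [-0.0, 0.0, -1.0]]
force: [0.2, 0.7, 0.5]
gripper_width: 0.0666
grip_force: 0.0
```

>>> send_rows(
  increments=[
    {"offset": [0.08,0,0.8],"delta_rot": [0,0,0],"jaw": 0.22},
    {"offset": [0.08,0,1.5],"delta_rot": [0,0,0],"jaw": 0.22},
    {"offset": [0.08,0,1.65],"delta_rot": [0,0,0],"jaw": 0.22},
    {"offset": [0.08,0,1.65],"delta_rot": [0,0,0],"jaw": 0.7},
    {"offset": [0.08,0,1.65],"delta_rot": [0,0,0],"jaw": 0.7},
    {"offset": [0.08,0,1.65],"delta_rot": [0,0,0],"jaw": 0.7},
    {"offset": [0.08,0,1.65],"delta_rot": [0,0,0],"jaw": 0.7},
    {"offset": [0.08,0,1.65],"delta_rot": [0,0,0],"jaw": 0.7},
  ],
  force=40,
)

```text
time_s: 15.35
tool_pos: [0.6005, 0.1257, -0.0014]
ee_rot: [[-1.0, 0.0, -0.0], [0.0, 1.0, -0.0], [0.0, -0.0, -1.0]]
force: [0.5, -0.4, -1.0]
gripper_width: 0.0501
grip_force: 41.7
```

Run:
```python
from h import *
plan((.4573,-.1965,.32),85.2); plan((.4573,-.1965,.165),85.2)
```

```text
off [ 14.33 -32.22 -32.13] rot [-2.00e-02 -1.00e-02  9.48e+01] rows>= 11.03584042166442
off [ 14.32 -32.22 -16.63] rot [-2.00e-02 -1.00e-02  9.48e+01] rows>= 11.03584042166442
```

>>> send_rows(
  increments=[
    {"offset": [0,0,-3],"delta_rot": [0,0,0],"jaw": 0.7},
    {"offset": [0,0,-8],"delta_rot": [0,0,0],"jaw": 0.7},
    {"offset": [0,0,-13],"delta_rot": [0,0,0],"jaw": 0.7},
    {"offset": [0,0,-18],"delta_rot": [0,0,0],"jaw": 0.7},
    {"offset": [0,0,-23],"delta_rot": [0,0,0],"jaw": 0.7},
    {"offset": [1,0,-28],"delta_rot": [0,0,8],"jaw": 0.7},
    {"offset": [2,-1,-32],"delta_rot": [0,0,16],"jaw": 0.7},
    {"offset": [14.3,-32.2,-32],"delta_rot": [0,0,94.8],"jaw": 0.7},
    {"offset": [14.3,-32.2,-32],"delta_rot": [0,0,94.8],"jaw": 0.7},
    {"offset": [14.3,-32.2,-32],"delta_rot": [0,0,94.8],"jaw": 0.7},
    {"offset": [14.3,-32.2,-32],"delta_rot": [0,0,94.8],"jaw": 0.7},
    {"offset": [14.3,-32.2,-32],"delta_rot": [0,0,94.8],"jaw": 0.7},
    {"offset": [14.3,-32.2,-32],"delta_rot": [0,0,94.8],"jaw": 0.7},
    {"offset": [14.3,-32.2,-32],"delta_rot": [0,0,94.8],"jaw": 0.7},
    {"offset": [14.3,-32.2,-32],"delta_rot": [0,0,94.8],"jaw": 0.7},
    {"offset": [14.3,-32.2,-28],"delta_rot": [0,0,94.8],"jaw": 0.7},
    {"offset": [14.3,-32.2,-24],"delta_rot": [0,0,94.8],"jaw": 0.7},
    {"offset": [14.3,-32.2,-20],"delta_rot": [0,0,94.8],"jaw": 0.7},
    {"offset": [14.3,-32.2,-17],"delta_rot": [0,0,94.8],"jaw": 0.7},
    {"offset": [14.3,-32.2,-15],"delta_rot": [0,0,94.8],"jaw": 0.7},
  ],
)

```text
time_s: 17.35
tool_pos: [0.456, -0.1954, 0.1456]
ee_rot: [[0.084, 0.996, -0.004], [0.996, -0.084, 0.002], [0.002, -0.004, -1.0]]
force: [-0.2, 0.4, -1.5]
gripper_width: 0.0502
grip_force: 42.2
```

>>> send_rows(
  increments=[
    {"offset": [0,0,1],"delta_rot": [0,0,0],"jaw": 0.7},
    {"offset": [0,0,1.2],"delta_rot": [0,0,0],"jaw": 0.7},
    {"offset": [0,0,1.2],"delta_rot": [0,0,0],"jaw": 0.7},
    {"offset": [0,0,1.2],"delta_rot": [0,0,0],"jaw": 0.7},
    {"offset": [0,0,1.2],"delta_rot": [0,0,0],"jaw": 0.7},
    {"offset": [0,0,1.2],"delta_rot": [0,0,0],"jaw": 0.7},
  ],
)

```text
time_s: 17.95
tool_pos: [0.4583, -0.1967, 0.138]
ee_rot: [[0.084, 0.996, 0.002], [0.996, -0.084, -0.001], [-0.001, 0.002, -1.0]]
force: [0.6, -0.5, -1.6]
gripper_width: 0.0498
grip_force: 42.2
```

Run:
```python
from h import *
q=r.get_obs();print(q['tool_pos'],q["gripper_width"],q["grip_force"])
plan((.4573,-.1965,.1213),85.2)
```

```text
[ 0.4582963  -0.19668798  0.1379756 ] 0.04979099099579299 42.20889059593901
off [ 0.01 -0.1   1.67] rot [ 0.11  0.05 -0.  ] rows>= 0.33412792490122256
```

>>> send_rows(
  increments=[
    {"offset": [0,-0.08,0.8],"delta_rot": [0,0,0],"jaw": 0.7},
    {"offset": [0,-0.08,1.4],"delta_rot": [0,0,0],"jaw": 0.7},
    {"offset": [0,-0.08,1.6],"delta_rot": [0,0,0],"jaw": 0.7},
    {"offset": [0,-0.08,1.65],"delta_rot": [0,0,0],"jaw": 0.7},
    {"offset": [0,-0.08,1.65],"delta_rot": [0,0,0],"jaw": 0.7},
    {"offset": [0,-0.08,1.65],"delta_rot": [0,0,0],"jaw": 0.7},
    {"offset": [0,-0.08,1.65],"delta_rot": [0,0,0],"jaw": 0.35},
    {"offset": [0,-0.08,1.65],"delta_rot": [0,0,0],"jaw": 0.27},
    {"offset": [0,-0.08,1.65],"delta_rot": [0,0,0],"jaw": 0.22},
    {"offset": [0,-0.08,-1],"delta_rot": [0,0,0],"jaw": 0.22},
    {"offset": [0,-0.08,-6],"delta_rot": [0,0,0],"jaw": 0.22},
    {"offset": [0,-0.08,-11],"delta_rot": [0,0,0],"jaw": 0.22},
    {"offset": [0,-0.08,-15],"delta_rot": [0,0,0],"jaw": 0.22},
    {"offset": [0,-0.08,-18],"delta_rot": [0,0,0],"jaw": 0.22},
    {"offset": [0,-0.08,-19],"delta_rot": [0,0,0],"jaw": 0.22},
    {"offset": [0,-0.08,-19],"delta_rot": [0,0,0],"jaw": 0.22},
  ],
)

```text
time_s: 19.55
tool_pos: [0.4576, -0.1967, 0.3283]
ee_rot: [[0.084, 0.996, 0.003], [0.996, -0.084, -0.002], [-0.002, 0.003, -1.0]]
force: [0.7, -0.6, 0.7]
gripper_width: 0.0668
grip_force: 0.0
```

Run:
```python
from h import *
cal,im,o=look('left2',['thin_ring','bearing','pad_red','pad_left','pad_right','pad_last'],zs=dict(thin_ring=.132,bearing=.135))
a=plan((.42,.1515,.32),180); b=plan((.421,.1515,.06),180)
```

```text
left2 tcp [ 0.4571 -0.1964  0.3263] t 19.6
thin_ring 0.95 hull [ 98.5 260.5] r 24.3 [ 0.4668 -0.1201  0.132 ]
bearing 0.64 hull [170.4 257.3] r 23.1 [ 0.4566 -0.1993  0.135 ]
pad_red 0.59 hull [ 96.  257.5] r 33.8 [ 0.4639 -0.1169  0.122 ]
pad_left 0.78 hull [165.8 257.8] r 31.0 [ 0.4574 -0.1965  0.122 ]
pad_right 0.74 hull [227.7 257.8] r 28.5 [ 0.4507 -0.276   0.122 ]
pad_last 0.64 hull [282.9 257.2] r 27.6 [ 0.4432 -0.3559  0.122 ]
off [34.31 -6.52  0.58] rot [-6.00e-02 -2.00e-01 -9.48e+01] rows>= 11.035831710492234
off [34.28 -6.34 26.58] rot [-6.00e-02 -2.00e-01 -9.48e+01] rows>= 11.035831710492234
```

View pics/left2.png

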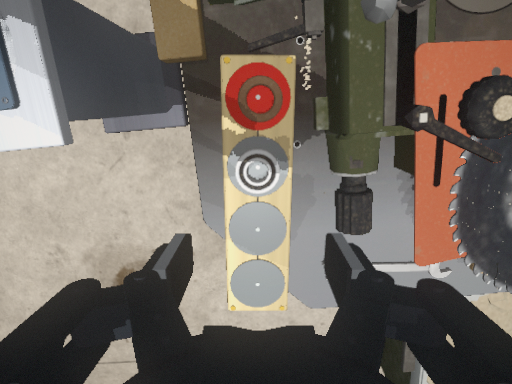

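The bearing (258,171) sits on the left pad (258,166) to within about 2 mm once its height is allowed for. Next is the thick ring.

>>> send_rows(
  increments=[
    {"offset": [34.3,-6.4,0],"delta_rot": [0,0,-94.8],"jaw": 0.25},
    {"offset": [34.3,-6.4,0],"delta_rot": [0,0,-94.8],"jaw": 0.25},
    {"offset": [34.3,-6.4,0],"delta_rot": [0,0,-94.8],"jaw": 0.25},
    {"offset": [34.3,-6.4,0],"delta_rot": [0,0,-94.8],"jaw": 0.25},
    {"offset": [34.3,-6.4,0],"delta_rot": [0,0,-94.8],"jaw": 0.25},
    {"offset": [34.3,-6.4,0],"delta_rot": [0,0,-94.8],"jaw": 0.25},
    {"offset": [34.3,-6.4,0],"delta_rot": [0,0,-94.8],"jaw": 0.25},
    {"offset": [34.3,-6.4,0],"delta_rot": [0,0,-94.8],"jaw": 0.25},
    {"offset": [34.3,-6.4,4],"delta_rot": [0,0,-94.8],"jaw": 0.25},
    {"offset": [34.3,-6.4,8],"delta_rot": [0,0,-94.8],"jaw": 0.25},
    {"offset": [34.3,-6.4,13],"delta_rot": [0,0,-94.8],"jaw": 0.25},
    {"offset": [34.3,-6.4,18],"delta_rot": [0,0,-94.8],"jaw": 0.25},
    {"offset": [34.3,-6.4,22],"delta_rot": [0,0,-94.8],"jaw": 0.25},
    {"offset": [34.3,-6.4,24],"delta_rot": [0,0,-94.8],"jaw": 0.25},
    {"offset": [34.3,-6.4,25],"delta_rot": [0,0,-94.8],"jaw": 0.25},
    {"offset": [34.3,-6.4,25],"delta_rot": [0,0,-94.8],"jaw": 0.25},
    {"offset": [34.3,-6.4,25],"delta_rot": [0,0,-94.8],"jaw": 0.25},
  ],
)

```text
time_s: 21.6
tool_pos: [0.4226, 0.1511, 0.0779]
ee_rot: [[-1.0, 0.0, 0.002], [0.0, 1.0, 0.0], [-0.002, 0.0, -1.0]]
force: [0.8, -0.4, 0.7]
gripper_width: 0.0641
grip_force: 0.0
```

Run:
```python
from h import *
for i in range(2): look('thick%d'%i,['thick_ring','cutter'],zs=dict(thick_ring=.03,cutter=.04))
print(r.get_obs()["gripper_width"])
plan((.421,.1515,.03),180)
```

```text
thick0 tcp [0.4231 0.1512 0.0786] t 21.65
thick_ring 0.7 hull [205.8 258.9] r 38.5 [0.418 0.151 0.03 ]
cutter 0.71 hull [163.1 480.7] r 53.1 [0.3863 0.2913 0.04  ]
cutter 0.67 hull [296.1 262. ] r 49.1 [0.4823 0.1532 0.04  ]
thick1 tcp [0.4232 0.1512 0.0786] t 21.8
thick_ring 0.86 hull [204.1 258.6] r 37.8 [0.4179 0.1509 0.03  ]
cutter 0.96 hull [295.5 261.6] r 49.5 [0.4834 0.1531 0.04  ]
0.06415112857137793
off [0.18 0.04 4.81] rot [ 0.03  0.13 -0.  ] rows>= 0.961980532433224
```

View pics/thick0.png

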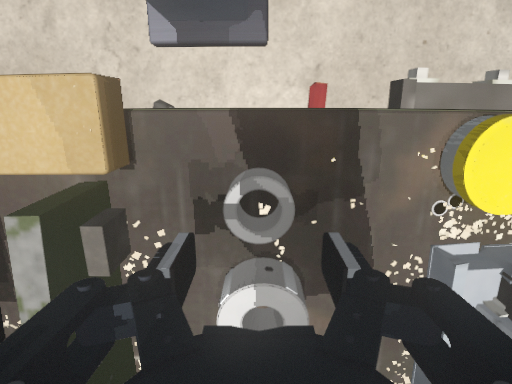

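The picture shows the thick ring at (259,205) between the fingers with clear space around it. The views agree at x ≈ 0.421 at mid height.

>>> send_rows(
  increments=[
    {"offset": [0.2,0,2],"delta_rot": [0,0,0],"jaw": 0.25},
    {"offset": [0.2,0,4],"delta_rot": [0,0,0],"jaw": 0.25},
    {"offset": [0.2,0,5.5],"delta_rot": [0,0,0],"jaw": 0.25},
    {"offset": [0.2,0,6.8],"delta_rot": [0,0,0],"jaw": 0.25},
    {"offset": [0.2,0,7.4],"delta_rot": [0,0,0],"jaw": 0.25},
    {"offset": [0.2,0,7.6],"delta_rot": [0,0,0],"jaw": 0.25},
    {"offset": [0.2,0,7.6],"delta_rot": [0,0,0],"jaw": 0.25},
    {"offset": [0.2,0,7.6],"delta_rot": [0,0,0],"jaw": 0.7},
    {"offset": [0.2,0,7.6],"delta_rot": [0,0,0],"jaw": 0.7},
    {"offset": [0.2,0,7.6],"delta_rot": [0,0,0],"jaw": 0.7},
    {"offset": [0.2,0,7.6],"delta_rot": [0,0,0],"jaw": 0.7},
    {"offset": [0.2,0,7.6],"delta_rot": [0,0,0],"jaw": 0.7},
  ],
  force=50,
)

```text
time_s: 23.1
tool_pos: [0.421, 0.1512, 0.002]
ee_rot: [[-1.0, 0.0, 0.002], [0.0, 1.0, 0.001], [-0.002, 0.001, -1.0]]
force: [0.2, 0.2, 6.4]
gripper_width: 0.0474
grip_force: 52.3
```

Run:
```python
from h import *
plan((.4506,-.2755,.32),85.2); plan((.4506,-.2755,.165),85.2)
```

```text
off [ -3.04 -42.65 -31.82] rot [1.40e-01 8.00e-02 9.48e+01] rows>= 11.036041261459387
off [ -3.01 -42.66 -16.32] rot [1.40e-01 8.00e-02 9.48e+01] rows>= 11.036041261459387
```

>>> send_rows(
  increments=[
    {"offset": [0,0,-3],"delta_rot": [0,0,0],"jaw": 0.7},
    {"offset": [0,0,-8],"delta_rot": [0,0,0],"jaw": 0.7},
    {"offset": [0,0,-13],"delta_rot": [0,0,0],"jaw": 0.7},
    {"offset": [0,0,-18],"delta_rot": [0,0,0],"jaw": 0.7},
    {"offset": [0,0,-23],"delta_rot": [0,0,0],"jaw": 0.7},
    {"offset": [0,0,-28],"delta_rot": [0,0,8],"jaw": 0.7},
    {"offset": [0,-1,-32],"delta_rot": [0,0,16],"jaw": 0.7},
    {"offset": [-3,-42.6,-32],"delta_rot": [0,0,94.8],"jaw": 0.7},
    {"offset": [-3,-42.6,-32],"delta_rot": [0,0,94.8],"jaw": 0.7},
    {"offset": [-3,-42.6,-32],"delta_rot": [0,0,94.8],"jaw": 0.7},
    {"offset": [-3,-42.6,-32],"delta_rot": [0,0,94.8],"jaw": 0.7},
    {"offset": [-3,-42.6,-32],"delta_rot": [0,0,94.8],"jaw": 0.7},
    {"offset": [-3,-42.6,-32],"delta_rot": [0,0,94.8],"jaw": 0.7},
    {"offset": [-3,-42.6,-32],"delta_rot": [0,0,94.8],"jaw": 0.7},
    {"offset": [-3,-42.6,-32],"delta_rot": [0,0,94.8],"jaw": 0.7},
    {"offset": [-3,-42.6,-32],"delta_rot": [0,0,94.8],"jaw": 0.7},
    {"offset": [-3,-42.6,-28],"delta_rot": [0,0,94.8],"jaw": 0.7},
    {"offset": [-3,-42.6,-23],"delta_rot": [0,0,94.8],"jaw": 0.7},
    {"offset": [-3,-42.6,-18.5],"delta_rot": [0,0,94.8],"jaw": 0.7},
    {"offset": [-3,-42.6,-16],"delta_rot": [0,0,94.8],"jaw": 0.7},
  ],
)

```text
time_s: 25.1
tool_pos: [0.4467, -0.2729, 0.1541]
ee_rot: [[0.084, 0.996, -0.008], [0.996, -0.084, 0.006], [0.006, -0.009, -1.0]]
force: [-0.1, -0.0, -2.6]
gripper_width: 0.0476
grip_force: 52.6
```

>>> send_rows(
  increments=[
    {"offset": [0,0,1.2],"delta_rot": [0,0,0],"jaw": 0.7},
    {"offset": [0,0,1.8],"delta_rot": [0,0,0],"jaw": 0.7},
    {"offset": [0,0,2],"delta_rot": [0,0,0],"jaw": 0.7},
    {"offset": [0,0,2],"delta_rot": [0,0,0],"jaw": 0.7},
    {"offset": [0,0,2],"delta_rot": [0,0,0],"jaw": 0.7},
    {"offset": [0,0,2],"delta_rot": [0,0,0],"jaw": 0.7},
  ],
)

```text
time_s: 25.7
tool_pos: [0.4506, -0.2758, 0.1425]
ee_rot: [[0.084, 0.996, 0.002], [0.996, -0.084, -0.002], [-0.002, 0.002, -1.0]]
force: [0.4, -1.2, -2.0]
gripper_width: 0.0474
grip_force: 52.7
```

Run:
```python
from h import *
q=r.get_obs();print(q['tool_pos'],q["gripper_width"],q["grip_force"])
plan((.4506,-.2755,.125),85.2)
```

```text
[ 0.45060924 -0.27576005  0.14251038] 0.04737870537616343 52.66180926046218
off [ 0.03 -0.01  1.75] rot [0.14 0.1  0.  ] rows>= 0.35024620246949945
```

>>> send_rows(
  increments=[
    {"offset": [0,0,0.8],"delta_rot": [0,0,0],"jaw": 0.7},
    {"offset": [0,0,1.4],"delta_rot": [0,0,0],"jaw": 0.7},
    {"offset": [0,0,1.7],"delta_rot": [0,0,0],"jaw": 0.7},
    {"offset": [0,0,1.8],"delta_rot": [0,0,0],"jaw": 0.7},
    {"offset": [0,0,1.8],"delta_rot": [0,0,0],"jaw": 0.7},
    {"offset": [0,0,1.8],"delta_rot": [0,0,0],"jaw": 0.7},
    {"offset": [0,0,1.8],"delta_rot": [0,0,0],"jaw": 0.35},
    {"offset": [0,0,1.8],"delta_rot": [0,0,0],"jaw": 0.27},
    {"offset": [0,0,1.8],"delta_rot": [0,0,0],"jaw": 0.22},
    {"offset": [0,0,-1],"delta_rot": [0,0,0],"jaw": 0.22},
    {"offset": [0,0,-6],"delta_rot": [0,0,0],"jaw": 0.22},
    {"offset": [0,0,-11],"delta_rot": [0,0,0],"jaw": 0.1},
    {"offset": [0,0,-15],"delta_rot": [0,0,0],"jaw": 0},
    {"offset": [0,0,-17],"delta_rot": [0,0,0],"jaw": 0},
    {"offset": [0,0,-18],"delta_rot": [0,0,0],"jaw": 0},
    {"offset": [0,0,-18],"delta_rot": [0,0,0],"jaw": 0},
  ],
)

```text
time_s: 27.3
tool_pos: [0.4503, -0.2756, 0.3219]
ee_rot: [[0.084, 0.996, 0.002], [0.996, -0.084, -0.002], [-0.001, 0.002, -1.0]]
force: [0.9, 0.0, -0.3]
gripper_width: 0.0853
grip_force: 0.0
```

Run:
```python
from h import *
cal,im,o=look('right2',['thick_ring','pad_right','pad_last'],zs=dict(thick_ring=.152))
a=plan((.50,.155,.32),180); b=plan((.50,.155,.12),180)
```

```text
right2 tcp [ 0.4499 -0.2752  0.3202] t 27.35
pad_right 0.69 hull [167.3 258.1] r 31.3 [ 0.4502 -0.2759  0.122 ]
pad_last 0.74 hull [230.1 257.8] r 29.5 [ 0.4432 -0.3553  0.122 ]
off [43.24  1.46 -0.06] rot [-4.00e-02 -2.60e-01 -9.48e+01] rows>= 11.036520640542177
off [43.2   1.53 19.94] rot [-4.00e-02 -2.60e-01 -9.48e+01] rows>= 11.036520640542177
```

>>> send_rows(
  increments=[
    {"offset": [43.2,1.5,0],"delta_rot": [0,0,-94.8],"jaw": 0},
    {"offset": [43.2,1.5,0],"delta_rot": [0,0,-94.8],"jaw": 0},
    {"offset": [43.2,1.5,0],"delta_rot": [0,0,-94.8],"jaw": 0},
    {"offset": [43.2,1.5,0],"delta_rot": [0,0,-94.8],"jaw": 0},
    {"offset": [43.2,1.5,0],"delta_rot": [0,0,-94.8],"jaw": 0},
    {"offset": [43.2,1.5,0],"delta_rot": [0,0,-94.8],"jaw": 0},
    {"offset": [43.2,1.5,0],"delta_rot": [0,0,-94.8],"jaw": 0},
    {"offset": [43.2,1.5,0],"delta_rot": [0,0,-94.8],"jaw": 0},
    {"offset": [43.2,1.5,4],"delta_rot": [0,0,-94.8],"jaw": 0},
    {"offset": [43.2,1.5,8],"delta_rot": [0,0,-94.8],"jaw": 0},
    {"offset": [43.2,1.5,12],"delta_rot": [0,0,-94.8],"jaw": 0},
    {"offset": [43.2,1.5,16],"delta_rot": [0,0,-94.8],"jaw": 0},
    {"offset": [43.2,1.5,19],"delta_rot": [0,0,-94.8],"jaw": 0},
    {"offset": [43.2,1.5,20],"delta_rot": [0,0,-94.8],"jaw": 0},
    {"offset": [43.2,1.5,20],"delta_rot": [0,0,-94.8],"jaw": 0},
    {"offset": [43.2,1.5,20],"delta_rot": [0,0,-94.8],"jaw": 0},
  ],
)

```text
time_s: 29.1
tool_pos: [0.5014, 0.1542, 0.1219]
ee_rot: [[-1.0, 0.0, 0.001], [0.0, 1.0, 0.0], [-0.001, 0.0, -1.0]]
force: [0.9, -0.2, 0.9]
gripper_width: 0.0854
grip_force: 0.0
```

Run:
```python
from h import *
cal,im,o=look('cut1',['cutter'],zs=dict(cutter=.02))
print(atz(cal,o['cutter'][0]['position'],.04) if o['cutter'] else None)
c=proj(cal,(.5055,.154,.04)).astype(int);print(c)
save('cut1c',cv2.resize(im[c[0]-75:c[0]+75,c[1]-75:c[1]+75],None,fx=4,fy=4,interpolation=2))
```

```text
cut1 tcp [0.5022 0.1543 0.1228] t 29.15
cutter 0.94 hull [197.5 258.2] r 44.9 [0.5076 0.1537 0.02  ]
[0.50625785 0.15315456 0.04      ]
[202 258]
```

View pics/cut1c.png

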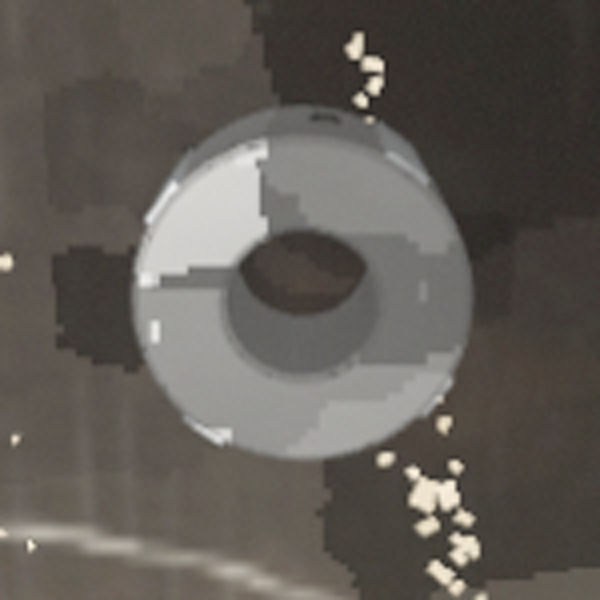

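The crop shows the cutter's top face centred at (303,297), with knives at image angles of about 36° + 90°k. The plain rim therefore lies near −9° from the image x axis, so I turn the tool to yaw 189°.

Run:
```python
from h import *
print(r.get_obs()['tool_pos'])
plan((.5055,.154,.0),189)
```

```text
[0.50249484 0.15436014 0.12325978]
off [-0.25 -0.05 12.33] rot [ 0.02  0.24 -9.01] rows>= 2.465938686042265
```

>>> send_rows(
  increments=[
    {"offset": [-0.35,0,1],"delta_rot": [0,0,-5],"jaw": 0},
    {"offset": [-0.35,0,3],"delta_rot": [0,0,-9],"jaw": 0},
    {"offset": [-0.35,0,5],"delta_rot": [0,0,-9],"jaw": 0},
    {"offset": [-0.35,0,6],"delta_rot": [0,0,-9],"jaw": 0},
    {"offset": [-0.35,0,7.5],"delta_rot": [0,0,-9],"jaw": 0},
    {"offset": [-0.35,0,9],"delta_rot": [0,0,-9],"jaw": 0},
    {"offset": [-0.35,0,10.5],"delta_rot": [0,0,-9],"jaw": 0},
    {"offset": [-0.35,0,11.7],"delta_rot": [0,0,-9],"jaw": 0},
    {"offset": [-0.35,0,12.2],"delta_rot": [0,0,-9],"jaw": 0},
    {"offset": [-0.35,0,12.2],"delta_rot": [0,0,-9],"jaw": 0},
    {"offset": [-0.35,0,12.2],"delta_rot": [0,0,-9],"jaw": 0},
  ],
)

```text
time_s: 30.3
tool_pos: [0.5051, 0.1543, -0.0004]
ee_rot: [[-0.988, -0.156, 0.001], [-0.156, 0.988, 0.0], [-0.001, 0.0, -1.0]]
force: [-0.1, -0.1, -0.6]
gripper_width: 0.0851
grip_force: 0.0
```

>>> send_rows(
  increments=[
    {"offset": [0,0,0],"delta_rot": [0,0,0],"jaw": 0.5},
    {"offset": [0,0,0],"delta_rot": [0,0,0],"jaw": 0.5},
    {"offset": [0,0,0],"delta_rot": [0,0,0],"jaw": 0.5},
    {"offset": [0,0,0],"delta_rot": [0,0,0],"jaw": 0.5},
    {"offset": [0,0,0],"delta_rot": [0,0,0],"jaw": 0.5},
  ],
  force=100,
)

```text
time_s: 30.8
tool_pos: [0.5058, 0.1543, 0.0007]
ee_rot: [[-0.988, -0.156, 0.003], [-0.156, 0.988, 0.0], [-0.003, -0.0, -1.0]]
force: [-0.9, -0.1, 5.7]
gripper_width: 0.065
grip_force: 113.0
```

Run:
```python
from h import *
print(r.get_obs()['tool_pos'])
plan((.4438,-.3553,.32),85.2)
```

```text
[0.50578947 0.1542647  0.00065748]
off [ 13.99 -49.37 -31.96] rot [  0.14   0.15 103.8 ] rows>= 12.09096397069614
```

>>> send_rows(
  increments=[
    {"offset": [0,0,-2],"delta_rot": [0,0,0],"jaw": 0.5},
    {"offset": [0,0,-6],"delta_rot": [0,0,0],"jaw": 0.5},
    {"offset": [0,0,-10],"delta_rot": [0,0,0],"jaw": 0.5},
    {"offset": [0,0,-14],"delta_rot": [0,0,0],"jaw": 0.5},
    {"offset": [0,0,-18],"delta_rot": [0,0,0],"jaw": 0.5},
    {"offset": [0,0,-22],"delta_rot": [0,0,0],"jaw": 0.5},
    {"offset": [0,0,-26],"delta_rot": [0,0,0],"jaw": 0.5},
    {"offset": [0,0,-30],"delta_rot": [0,0,4],"jaw": 0.5},
    {"offset": [1,-3,-32],"delta_rot": [0,0,12],"jaw": 0.5},
    {"offset": [2,-7,-32],"delta_rot": [0,0,20],"jaw": 0.5},
    {"offset": [3,-11,-32],"delta_rot": [0,0,28],"jaw": 0.5},
    {"offset": [4.5,-15.5,-32],"delta_rot": [0,0,36],"jaw": 0.5},
    {"offset": [5.5,-20,-32],"delta_rot": [0,0,44],"jaw": 0.5},
    {"offset": [7,-24.5,-32],"delta_rot": [0,0,52],"jaw": 0.5},
    {"offset": [8,-29,-32],"delta_rot": [0,0,60],"jaw": 0.5},
    {"offset": [9.5,-33.5,-32],"delta_rot": [0,0,68],"jaw": 0.5},
    {"offset": [10.5,-38,-32],"delta_rot": [0,0,76],"jaw": 0.5},
    {"offset": [12,-42,-32],"delta_rot": [0,0,84],"jaw": 0.5},
    {"offset": [13,-46,-32],"delta_rot": [0,0,92],"jaw": 0.5},
    {"offset": [14,-49.4,-32],"delta_rot": [0,0,100],"jaw": 0.5},
  ],
)

```text
time_s: 32.8
tool_pos: [0.4421, -0.3574, 0.3152]
ee_rot: [[0.025, 1.0, -0.004], [1.0, -0.025, 0.004], [0.004, -0.004, -1.0]]
force: [0.6, -0.0, -7.3]
gripper_width: 0.0652
grip_force: 114.7
```

Run:
```python
from h import *
print(r.get_obs()['tool_pos'],r.get_obs()['gripper_width'])
plan((.4438,-.3553,.14),85.2)
```

```text
[ 0.44213527 -0.35736988  0.31517747] 0.0652374291888642
off [ 0.14  0.24 17.52] rot [-0.26 -0.23  3.4 ] rows>= 3.503952075450242
```

>>> send_rows(
  increments=[
    {"offset": [0,0.1,3],"delta_rot": [0,0,3.6],"jaw": 0.5},
    {"offset": [0,0.1,7],"delta_rot": [0,0,3.6],"jaw": 0.5},
    {"offset": [0,0.1,11],"delta_rot": [0,0,3.6],"jaw": 0.5},
    {"offset": [0,0.1,14],"delta_rot": [0,0,3.6],"jaw": 0.5},
    {"offset": [0,0.1,16],"delta_rot": [0,0,3.6],"jaw": 0.5},
    {"offset": [0,0.1,17],"delta_rot": [0,0,3.6],"jaw": 0.5},
    {"offset": [0,0.1,17.5],"delta_rot": [0,0,3.6],"jaw": 0.5},
    {"offset": [0,0.1,17.5],"delta_rot": [0,0,3.6],"jaw": 0.5},
    {"offset": [0,0.1,17.5],"delta_rot": [0,0,3.6],"jaw": 0.5},
    {"offset": [0,0.1,17.5],"delta_rot": [0,0,3.6],"jaw": 0.5},
  ],
)

```text
time_s: 33.8
tool_pos: [0.4452, -0.3565, 0.1457]
ee_rot: [[0.08, 0.997, 0.002], [0.997, -0.08, -0.002], [-0.002, 0.003, -1.0]]
force: [-0.3, 0.3, -7.5]
gripper_width: 0.0651
grip_force: 114.7
```

Run:
```python
from h import *
print(r.get_obs()['tool_pos'],r.get_obs()['gripper_width'])
plan((.4438,-.3555,.122),85.2)
```

```text
[ 0.44522604 -0.35652797  0.14572731] 0.06511463051676633
off [ 0.1  -0.16  2.37] rot [0.15 0.12 0.2 ] rows>= 0.4758467792155562
```

>>> send_rows(
  increments=[
    {"offset": [0.1,-0.1,0.8],"delta_rot": [0,0,0],"jaw": 0.5},
    {"offset": [0.1,-0.1,1.5],"delta_rot": [0,0,0],"jaw": 0.5},
    {"offset": [0.1,-0.1,2],"delta_rot": [0,0,0],"jaw": 0.5},
    {"offset": [0.1,-0.1,2.2],"delta_rot": [0,0,0],"jaw": 0.5},
    {"offset": [0.1,-0.1,2.2],"delta_rot": [0,0,0],"jaw": 0.5},
    {"offset": [0.1,-0.1,2.2],"delta_rot": [0,0,0],"jaw": 0.5},
  ],
)

```text
time_s: 34.4
tool_pos: [0.4432, -0.3543, 0.1227]
ee_rot: [[0.08, 0.997, -0.0], [0.997, -0.08, 0.0], [0.0, -0.0, -1.0]]
force: [-3.0, 3.3, 0.5]
gripper_width: 0.0653
grip_force: 115.5
```

>>> send_rows(
  increments=[
    {"offset": [0,0,0],"delta_rot": [0,0,0],"jaw": 0.15},
    {"offset": [0,0,0],"delta_rot": [0,0,0],"jaw": 0},
    {"offset": [0,0,0],"delta_rot": [0,0,0],"jaw": 0},
    {"offset": [0,0,0],"delta_rot": [0,0,0],"jaw": 0},
    {"offset": [0,0,-2],"delta_rot": [0,0,0],"jaw": 0},
    {"offset": [0,0,-6],"delta_rot": [0,0,0],"jaw": 0},
    {"offset": [0,0,-11],"delta_rot": [0,0,0],"jaw": 0},
    {"offset": [7,0,-15],"delta_rot": [0,0,0],"jaw": 0},
    {"offset": [14,0,-19],"delta_rot": [0,0,0],"jaw": 0},
    {"offset": [14,0,-20],"delta_rot": [0,0,0],"jaw": 0},
    {"offset": [14,0,-20],"delta_rot": [0,0,0],"jaw": 0},
    {"offset": [14,0,-20],"delta_rot": [0,0,0],"jaw": 0},
    {"offset": [14,0,-20],"delta_rot": [0,0,0],"jaw": 0},
    {"offset": [14,0,-20],"delta_rot": [0,0,0],"jaw": 0},
  ],
)

```text
time_s: 35.8
tool_pos: [0.4542, -0.2161, 0.3197]
ee_rot: [[0.082, 0.997, -0.003], [0.997, -0.082, 0.001], [0.001, -0.003, -1.0]]
force: [0.4, 0.3, 0.2]
gripper_width: 0.0858
grip_force: 0.0
```

Run:
```python
from h import *
cal,im,o=look('fin1',NAMES[:8],zs=dict(thin_ring=.128,bearing=.1295,thick_ring=.137,cutter=.142))
save('fin1c',cv2.resize(im[:,150:370],None,fx=1.55,fy=1.55,interpolation=2))
look('finT',NAMES,'top',zs=dict(thin_ring=.132,bearing=.135,thick_ring=.15,cutter=.16))
plan((.467,-.12,.16),85.2)
```

```text
fin1 tcp [ 0.4541 -0.2161  0.3196] t 35.85
thin_ring 0.71 hull [ 79.3 263.2] r 25.0 [ 0.4665 -0.1197  0.128 ]
thick_ring 0.56 hull [221.7 259.2] r 24.0 [ 0.4494 -0.2774  0.137 ]
cutter 0.71 hull [284.1 259.4] r 33.7 [ 0.4431 -0.3579  0.142 ]
cutter 0.55 hull [150.8 260.2] r 32.0 [ 0.4573 -0.1936  0.142 ]
pad_red 0.71 hull [ 77.6 260.7] r 36.2 [ 0.464  -0.1172  0.122 ]
pad_left 0.71 hull [150.9 260.3] r 31.9 [ 0.4573 -0.1965  0.122 ]
pad_right 0.58 hull [213.7 259.9] r 30.0 [ 0.4506 -0.2729  0.122 ]
pad_last 0.63 hull [252.5 257.7] r 17.0 [ 0.4437 -0.3249  0.122 ]
finT tcp [ 0.4546 -0.2152  0.3218] t 36.3
thin_ring 0.45 hull [0. 0.] r 0.5 [1.2813 0.8725 0.132 ]
bearing 0.42 hull [224.4 307.1] r 7.7 [ 0.4523 -0.1993  0.135 ]
cutter 0.69 hull [225.1 279.9] r 9.0 [ 0.4532 -0.1044  0.16  ]
pad_red 0.61 hull [222.5 283.5] r 10.8 [ 0.4605 -0.1195  0.122 ]
pad_left 0.72 hull [223.8 305.2] r 10.3 [ 0.454  -0.1943  0.122 ]
tape 0.79 hull [139.7 201.1] r 10.3 [0.7722 0.1691 0.02  ]
tin 0.5 hull [244.6 161.5] r 10.1 [0.3892 0.3222 0.02  ]
off [ 9.57  0.46 16.18] rot [0.  0.  0.2] rows>= 3.761548852984704
```

View pics/fin1c.png

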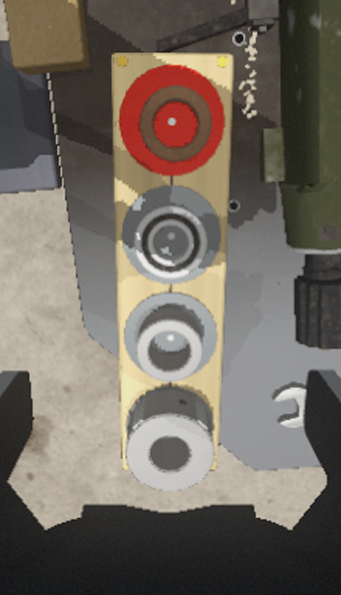

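Every part stands flat on its pad in the right order: thin ring (172,122), bearing (171,242), thick ring (171,345), cutter (170,452) in the crop. The thin ring is about 3.6 mm off centre, and there is time to mend it.

>>> send_rows(
  increments=[
    {"offset": [4,0.2,4],"delta_rot": [0,0,0],"jaw": 0.27},
    {"offset": [8,0.4,8],"delta_rot": [0,0,0],"jaw": 0.27},
    {"offset": [9.6,0.4,12],"delta_rot": [0,0,0],"jaw": 0.27},
    {"offset": [9.6,0.4,15],"delta_rot": [0,0,0],"jaw": 0.27},
    {"offset": [9.6,0.4,16],"delta_rot": [0,0,0],"jaw": 0.27},
    {"offset": [9.6,0.4,16.5],"delta_rot": [0,0,0],"jaw": 0.27},
    {"offset": [9.6,0.4,16.5],"delta_rot": [0,0,0],"jaw": 0.27},
    {"offset": [9.6,0.4,16.5],"delta_rot": [0,0,0],"jaw": 0.27},
    {"offset": [9.6,0.4,16.5],"delta_rot": [0,0,0],"jaw": 0.27},
    {"offset": [9.6,0.4,16.5],"delta_rot": [0,0,0],"jaw": 0.27},
  ],
  force=40,
)

```text
time_s: 37.8
tool_pos: [0.4673, -0.1204, 0.1584]
ee_rot: [[0.081, 0.997, 0.003], [0.997, -0.081, -0.001], [-0.001, 0.003, -1.0]]
force: [-0.6, -0.2, -0.2]
gripper_width: 0.0621
grip_force: 0.0
```

Run:
```python
from h import *
print(r.get_obs()['tool_pos'])
look('thinfix',['thin_ring'],zs=dict(thin_ring=.132))
plan((.4664,-.1195,.1205),85.2)
```

```text
[ 0.46732651 -0.12041867  0.15844056]
thinfix tcp [ 0.4671 -0.1203  0.158 ] t 37.85
thin_ring 0.62 hull [220.8 256.8] r 40.1 [ 0.4662 -0.1191  0.132 ]
off [ 0.06 -0.06  3.72] rot [0.08 0.03 0.18] rows>= 0.7440303529770176
```

>>> send_rows(
  increments=[
    {"offset": [0.05,-0.05,1.5],"delta_rot": [0,0,0],"jaw": 0.27},
    {"offset": [0.05,-0.05,2.8],"delta_rot": [0,0,0],"jaw": 0.27},
    {"offset": [0.05,-0.05,3.5],"delta_rot": [0,0,0],"jaw": 0.27},
    {"offset": [0.05,-0.05,3.65],"delta_rot": [0,0,0],"jaw": 0.27},
    {"offset": [0.05,-0.05,3.65],"delta_rot": [0,0,0],"jaw": 0.27},
    {"offset": [0.05,-0.05,3.65],"delta_rot": [0,0,0],"jaw": 0.7},
    {"offset": [0.05,-0.05,3.65],"delta_rot": [0,0,0],"jaw": 0.7},
    {"offset": [0.05,-0.05,3.65],"delta_rot": [0,0,0],"jaw": 0.7},
    {"offset": [0.05,-0.05,3.65],"delta_rot": [0,0,0],"jaw": 0.7},
    {"offset": [0.05,-0.05,3.65],"delta_rot": [0,0,0],"jaw": 0.7},
    {"offset": [0.05,-0.05,3.2],"delta_rot": [0,0,0],"jaw": 0.7},
    {"offset": [0.3,-0.3,3.2],"delta_rot": [0,0,0],"jaw": 0.7},
    {"offset": [0.3,-0.3,3.2],"delta_rot": [0,0,0],"jaw": 0.7},
    {"offset": [0.3,-0.3,3.2],"delta_rot": [0,0,0],"jaw": 0.7},
    {"offset": [0.3,-0.3,3.2],"delta_rot": [0,0,0],"jaw": 0.7},
    {"offset": [0.3,-0.3,3.2],"delta_rot": [0,0,0],"jaw": 0.7},
  ],
)

```text
time_s: 39.5
tool_pos: [0.4635, -0.1164, 0.1246]
ee_rot: [[0.08, 0.997, -0.0], [0.997, -0.08, 0.0], [0.0, -0.0, -1.0]]
force: [-0.2, -0.3, -0.1]
gripper_width: 0.0473
grip_force: 41.3
```

Run:
```python
from h import *
print(r.get_obs()['grip_force'],r.get_obs()['gripper_width'],r.get_obs()['tool_pos'])
plan((.4639,-.1169,.1205),85.2)
```

```text
41.28035600841031 0.04732900569544513 [ 0.46347528 -0.11641748  0.12458409]
off [-0.04  0.05  0.41] rot [-0.02 -0.01  0.2 ] rows>= 0.08268747686427032
```

>>> send_rows(
  increments=[
    {"offset": [-0.03,0.03,0.25],"delta_rot": [0,0,0],"jaw": 0.7},
    {"offset": [-0.03,0.03,0.45],"delta_rot": [0,0,0],"jaw": 0.7},
    {"offset": [-0.03,0.03,0.45],"delta_rot": [0,0,0],"jaw": 0.7},
    {"offset": [-0.03,0.03,0.45],"delta_rot": [0,0,0],"jaw": 0.4},
    {"offset": [-0.03,0.03,0.45],"delta_rot": [0,0,0],"jaw": 0.3},
    {"offset": [-0.03,0.03,0.45],"delta_rot": [0,0,0],"jaw": 0.25},
    {"offset": [-0.03,0.03,0.45],"delta_rot": [0,0,0],"jaw": 0.25},
    {"offset": [0,0,-2],"delta_rot": [0,0,0],"jaw": 0.25},
    {"offset": [0,0,-6],"delta_rot": [0,0,0],"jaw": 0.25},
    {"offset": [0,0,-11],"delta_rot": [0,0,0],"jaw": 0.1},
    {"offset": [-5,0,-16],"delta_rot": [0,0,0],"jaw": 0},
    {"offset": [-9,0,-19],"delta_rot": [0,0,0],"jaw": 0},
    {"offset": [-9.5,0,-20],"delta_rot": [0,0,0],"jaw": 0},
    {"offset": [-9.5,0,-20],"delta_rot": [0,0,0],"jaw": 0},
    {"offset": [-9.5,0,-20],"delta_rot": [0,0,0],"jaw": 0},
    {"offset": [-9.5,0,-20],"delta_rot": [0,0,0],"jaw": 0},
    {"offset": [-9.5,0,-20],"delta_rot": [0,0,0],"jaw": 0},
    {"offset": [-9.5,0,-20],"delta_rot": [0,0,0],"jaw": 0},
  ],
)

```text
time_s: 41.3
tool_pos: [0.4557, -0.21, 0.3236]
ee_rot: [[0.079, 0.997, -0.002], [0.997, -0.079, 0.001], [0.001, -0.002, -1.0]]
force: [0.3, -0.3, -0.5]
gripper_width: 0.0855
grip_force: 0.0
```

Run:
```python
from h import *
cal,im,o=look('fin2',NAMES[:8],zs=dict(thin_ring=.128,bearing=.1295,thick_ring=.137,cutter=.142))
save('fin2c',cv2.resize(im[:,150:370],None,fx=1.55,fy=1.55,interpolation=2))
```

```text
fin2 tcp [ 0.4558 -0.2102  0.3239] t 41.35
thin_ring 0.97 hull [ 83.6 259.7] r 24.8 [ 0.4639 -0.1173  0.128 ]
bearing 0.65 hull [160.2 258.8] r 23.3 [ 0.4564 -0.2005  0.1295]
bearing 0.34 hull [ 83.7 259.8] r 24.6 [ 0.464  -0.1175  0.1295]
thick_ring 0.77 hull [225.6 257.9] r 23.9 [ 0.4492 -0.2777  0.137 ]
cutter 0.66 hull [286.5 258. ] r 32.4 [ 0.4431 -0.3577  0.142 ]
pad_red 0.62 hull [ 83.4 259.9] r 34.9 [ 0.4642 -0.1167  0.122 ]
pad_left 0.88 hull [155.8 259.3] r 31.7 [ 0.4573 -0.1966  0.122 ]
pad_right 0.96 hull [216.7 258.7] r 29.6 [ 0.4507 -0.2721  0.122 ]
pad_last 0.56 hull [255.  256.1] r 15.5 [ 0.4431 -0.3242  0.122 ]
```

View pics/fin2c.png

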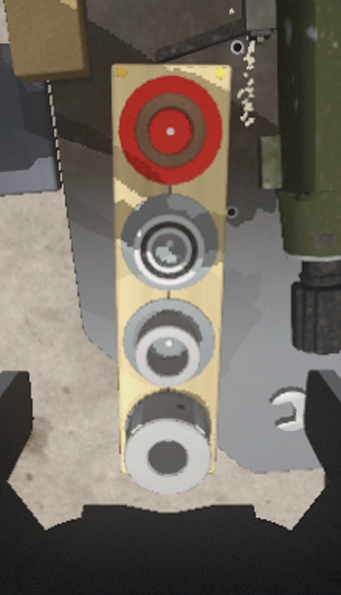

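The thin ring is now centred at (170,130). The bearing still looks about 4 mm off along the row (169,250, against its pad at 169,242), so I mend it the same way.

>>> send_rows(
  increments=[
    {"offset": [1,0,4],"delta_rot": [0,0,0],"jaw": 0.22},
    {"offset": [1,0,8],"delta_rot": [0,0,0],"jaw": 0.22},
    {"offset": [1,0,12],"delta_rot": [0,0,0],"jaw": 0.22},
    {"offset": [1,0,14.5],"delta_rot": [0,0,0],"jaw": 0.22},
    {"offset": [1,0,16],"delta_rot": [0,0,0],"jaw": 0.22},
    {"offset": [1,0,16.5],"delta_rot": [0,0,0],"jaw": 0.22},
    {"offset": [1,0,16.5],"delta_rot": [0,0,0],"jaw": 0.22},
    {"offset": [1,0,16.5],"delta_rot": [0,0,0],"jaw": 0.22},
    {"offset": [1,0,16.5],"delta_rot": [0,0,0],"jaw": 0.22},
    {"offset": [1,0,16.5],"delta_rot": [0,0,0],"jaw": 0.22},
  ],
  force=40,
)

```text
time_s: 42.75
tool_pos: [0.4576, -0.2017, 0.1613]
ee_rot: [[0.08, 0.997, 0.002], [0.997, -0.08, -0.001], [-0.001, 0.002, -1.0]]
force: [-0.6, 0.3, 0.1]
gripper_width: 0.0666
grip_force: 0.0
```

Run:
```python
from h import *
cal,im,o=look('bfix',['bearing','pad_left','pad_right'],zs=dict(bearing=.1295))
print(r.get_obs()['gripper_width'])
for z in (.122,.137):
  h=np.array([220,257]);
plan((.4566,-.200,.1213),85.2)
```

```text
bfix tcp [ 0.4574 -0.2016  0.161 ] t 42.8
bearing 0.91 hull [218.2 256.5] r 43.4 [ 0.4562 -0.2008  0.1295]
pad_left 0.87 hull [203.1 257.5] r 56.3 [ 0.4575 -0.1933  0.122 ]
pad_left 0.72 hull [308.5 255.6] r 35.6 [ 0.4496 -0.2735  0.122 ]
pad_right 0.85 hull [299.6 256.2] r 50.1 [ 0.4506 -0.266   0.122 ]
0.06711783276050567
off [ 0.13 -0.05  3.89] rot [0.03 0.02 0.2 ] rows>= 0.7789526474941989
```

View pics/bfix.png

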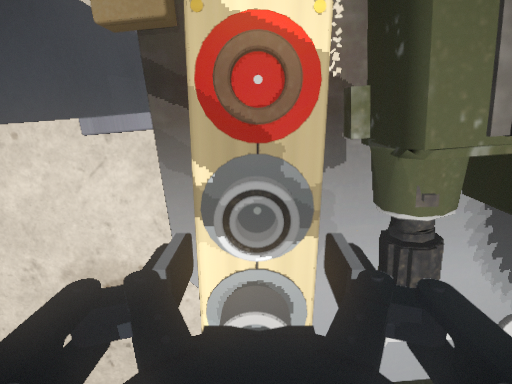

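The bearing is at (256,219) and its pad's dot at (257,210), which confirms the offset of about 4 mm towards −y.

>>> send_rows(
  increments=[
    {"offset": [0.1,-0.05,1.5],"delta_rot": [0,0,0],"jaw": 0.22},
    {"offset": [0.1,-0.05,2.8],"delta_rot": [0,0,0],"jaw": 0.22},
    {"offset": [0.1,-0.05,3.6],"delta_rot": [0,0,0],"jaw": 0.22},
    {"offset": [0.1,-0.05,3.8],"delta_rot": [0,0,0],"jaw": 0.22},
    {"offset": [0.1,-0.05,3.8],"delta_rot": [0,0,0],"jaw": 0.22},
    {"offset": [0.1,-0.05,3.8],"delta_rot": [0,0,0],"jaw": 0.7},
    {"offset": [0.1,-0.05,3.8],"delta_rot": [0,0,0],"jaw": 0.7},
    {"offset": [0.1,-0.05,3.8],"delta_rot": [0,0,0],"jaw": 0.7},
    {"offset": [0.1,-0.05,3.8],"delta_rot": [0,0,0],"jaw": 0.7},
    {"offset": [0.1,-0.05,3.8],"delta_rot": [0,0,0],"jaw": 0.7},
    {"offset": [0.1,-0.05,3.35],"delta_rot": [0,0,0],"jaw": 0.7},
    {"offset": [0.48,0,3.35],"delta_rot": [0,0,0],"jaw": 0.7},
    {"offset": [0.48,0,3.35],"delta_rot": [0,0,0],"jaw": 0.7},
    {"offset": [0.48,0,3.35],"delta_rot": [0,0,0],"jaw": 0.7},
    {"offset": [0.48,0,3.35],"delta_rot": [0,0,0],"jaw": 0.7},
    {"offset": [0.48,0,3.35],"delta_rot": [0,0,0],"jaw": 0.7},
  ],
)

```text
time_s: 44.55
tool_pos: [0.457, -0.1963, 0.1261]
ee_rot: [[0.08, 0.997, -0.0], [0.997, -0.08, 0.0], [0.0, -0.0, -1.0]]
force: [-0.4, -0.1, -1.3]
gripper_width: 0.0501
grip_force: 41.8
```

>>> send_rows(
  increments=[
    {"offset": [0,0.02,0.25],"delta_rot": [0,0,0],"jaw": 0.7},
    {"offset": [0,0.02,0.45],"delta_rot": [0,0,0],"jaw": 0.7},
    {"offset": [0,0.02,0.45],"delta_rot": [0,0,0],"jaw": 0.7},
    {"offset": [0,0.02,0.45],"delta_rot": [0,0,0],"jaw": 0.4},
    {"offset": [0,0.02,0.45],"delta_rot": [0,0,0],"jaw": 0.3},
    {"offset": [0,0.02,0.45],"delta_rot": [0,0,0],"jaw": 0.2},
    {"offset": [0,0.02,0.45],"delta_rot": [0,0,0],"jaw": 0.2},
    {"offset": [0,0,-2],"delta_rot": [0,0,0],"jaw": 0.2},
    {"offset": [0,0,-6],"delta_rot": [0,0,0],"jaw": 0.2},
    {"offset": [0,0,-11],"delta_rot": [0,0,0],"jaw": 0.1},
    {"offset": [-1,0,-16],"delta_rot": [0,0,0],"jaw": 0},
    {"offset": [-1,0,-19],"delta_rot": [0,0,0],"jaw": 0},
    {"offset": [-1,0,-20],"delta_rot": [0,0,0],"jaw": 0},
    {"offset": [-1,0,-20],"delta_rot": [0,0,0],"jaw": 0},
    {"offset": [-1,0,-20],"delta_rot": [0,0,0],"jaw": 0},
    {"offset": [-1,0,-20],"delta_rot": [0,0,0],"jaw": 0},
    {"offset": [-1,0,-20],"delta_rot": [0,0,0],"jaw": 0},
    {"offset": [-1,0,-20],"delta_rot": [0,0,0],"jaw": 0},
  ],
)

```text
time_s: 46.35
tool_pos: [0.4559, -0.206, 0.3249]
ee_rot: [[0.08, 0.997, -0.002], [0.997, -0.08, 0.001], [0.001, -0.002, -1.0]]
force: [0.1, 0.1, 1.0]
gripper_width: 0.085
grip_force: 0.0
```

Run:
```python
from h import *
cal,im,o=look('fin3',NAMES[:8],zs=dict(thin_ring=.128,bearing=.1295,thick_ring=.137,cutter=.142))
save('fin3c',cv2.resize(im[:,150:370],None,fx=1.55,fy=1.55,interpolation=2))
```

```text
fin3 tcp [ 0.456  -0.2061  0.3252] t 46.4
thin_ring 0.8 hull [ 88.  259.8] r 24.1 [ 0.4639 -0.1177  0.128 ]
bearing 0.56 hull [160.1 259.5] r 23.9 [ 0.4573 -0.1965  0.1295]
thick_ring 0.74 hull [228.1 258.6] r 23.4 [ 0.4499 -0.2775  0.137 ]
cutter 0.82 hull [288.8 258.3] r 32.7 [ 0.443  -0.3579  0.142 ]
pad_red 0.71 hull [ 87.5 259.8] r 34.8 [ 0.464  -0.1169  0.122 ]
pad_red 0.54 hull [289.3 258.2] r 32.5 [ 0.4418 -0.372   0.122 ]
pad_left 0.68 hull [159.1 259.5] r 31.1 [ 0.4574 -0.1967  0.122 ]
pad_right 0.88 hull [220.4 259.1] r 29.3 [ 0.4507 -0.2735  0.122 ]
pad_last 0.56 hull [257.1 249. ] r 7.9 [ 0.4337 -0.3231  0.122 ]
```

View pics/fin3c.png

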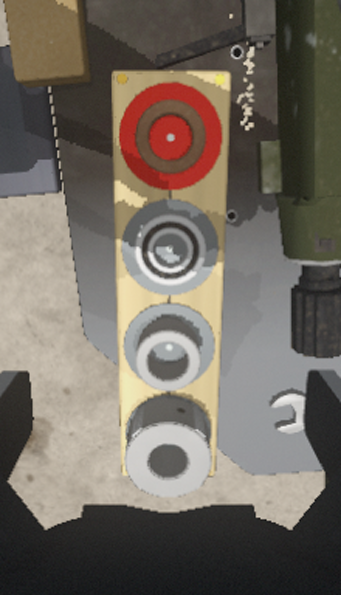

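All four parts stand centred to within about 2 mm: thin ring (170,137), bearing (170,248), thick ring (168,355), cutter (168,460). I hand in.

```bash
python3 -c "
from station import r
print(r.hand_in())"
```

```text
the job is handed in; nothing more can be done
None
```

The job is handed in at about 46 s of the 112 s allowed: from the red pad to the far end stand the thin ring, bearing, thick ring and cutter, flat and within about 2 mm of centre by the last wrist picture; I did not go near the tape or the tin.

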